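Cap the open pipe flanges from a stack of covers

ROBOT

A 6-joint arm with a two-finger parallel gripper is mounted at the origin on the work surface. World frame = base frame: x ahead of the robot, y to its left, z up, the work surface at z = 0. Lengths are in m, angles in rad, forces in N, time in s.
With the tool pointing down it reaches from about 0.375 to 0.975 m from the base axis. Payload 3.8 kg.
Tool frame: the origin (TCP) lies midway between the tips of the shut fingers; the grasp point (between the pads) lies 19 mm behind it; z points along the fingers, y is the line along which they close (so a half turn about z gives the same grasp; the last joint's range is limited). The gripper opens to 85 mm and grips with 20 to 120 N. Pads are 22 mm wide; open, the fingers measure 114 mm over their backs; the gripper's body (76 mm by 85 mm) begins 54 mm behind the grasp point. The pads swing forward as they close: fully open they stand 13 mm farther back than shut.
Start: joints at [-1.269, 0.264, 1.604, -0, 1.274, -0.037], TCP at [0.224, -0.637, 0.231] pointing down, gripper open.
Joint ranges: [-2.63, 2.63], [-0.94, 2.18], [0.31, 2.57], [-1.31, 4.45], [0, 2.66], [-2.55, 2.55]. Speed limits (rad/s): [2.57, 2.57, 3.14, 3.14, 3.14, 3.14].

INTERFACE

Orientations are given as a rotation vector (axis times angle).
In Python, from workcell import bot, read_camera, camera_info, ticket gives the robot as it stands.
- The arm moves only by the tool servo_tool, never from a script. Its argument "targets" is a list of rows, each an object of numbers: "hand": the closure, from -1 (fully open) to 1 (shut); "x", "y", "z": the shift along the tool's x, y, z as a fraction of full scale; "roll": the turn about the tool's z as a fraction of full scale. In form: [{"hand": .., "x": .., "y": .., "z": .., "roll": ..}, ...]. A call has 1 to 10 rows; each row is the pose to reach, as a shift and turn from the pose commanded when the call began, along the tool's axes at that moment, turning the shorter way round; what a row does not reach only later rows make up. Full scale, the value 1, is 50 cm for a shift and 180 degrees for a turn. A row lasts 1/12 s, in which the tool goes at most 41.7 mm and 7.16 degrees, less where a joint would pass 70% of its speed; a pose out of reach is approached as far as the arm can. A call with a number of a shift or a turn outside -1 to 1 is refused whole. A call with a gripper value outside its range is refused whole. The fingers move at their own pace and stop on an object; "grip_force" is the grip in N (left out, the last holds). Time passes only in rows, so rows that repeat a pose let the fingers close. It gives the time, the measured TCP pose, the force, the opening and the grip force at its end, in the units of the state.
- bot.read_state(): the state, without advancing time (a new reading comes with each control period).
- read_camera(name): name is "side" or "top"; returns the picture (400x640x3 uint8, red, green, blue); there is no depth.
- camera_info(name): a dict with "fx", "fy", "cx", "cy" (pixels), "eye" and "orientation" of the camera in the world. Camera axes: x right, y down, z forward; pixel columns grow to the right and rows downward; lengths in m; the calibration is good to about 2 mm. A picture is of the moment at which its call begins. camera_info takes no time and is no camera call.
- ticket.finish_job(): hands the job in; it is judged then, once.
The state is a dict: "time": time; "q": joint angles; "joint_vel": joint speeds; "joint_torque": joint torques, N m; "tool_pos": TCP position; "tcp_rot": TCP orientation; "wrist_force": force on the tool from outside, world axes, zero at the start; "torque": the same for the moment, N m; "width": opening from 0.0 (shut) to 1.0 (fully open); "grip_force": force on a finger pad.
Only numpy, scipy, OpenCV 4.12 (cv2) and the standard library are available. Lean on these libraries where they do the work, as an engineer would, in place of code of your own. Each camera call takes 0.05 s, during which the arm holds its last target. There are 200 camera calls.

TASK

The pipe ends on top of the heating unit are open to dirt. Take the stack of grey covers apart and lay each cover, rubber side down, flat and centred on the flange of its own shape and size, the square and the oval one with their edges in line with the flange. Leave the pressure gauge and the ball valve where they are.

Things in the scene. Friction and masses are not known exactly. Their poses are not given: they have to be found in the camera images.
- cover_small: The small round protective cover: loose, flat, solid, light grey plastic with a dark rubber underside, round, 30 mm across, 22 mm thick, 25 g (nominal). At the start it is the top one of the stack of four loose covers (from the bottom: oval, large round, square, small round, each centred within 4 mm on the one below). Origin: centre of its underside; z up.
- cover_square: The square protective cover: loose, flat, solid, light grey plastic with a dark rubber underside, square, 42 x 42 mm, edges along its x and y, 22 mm thick, 45 g (nominal). At the start it is the third from bottom one of the stack of four loose covers (from the bottom: oval, large round, square, small round, each centred within 4 mm on the one below). Origin: centre of its underside; z up.
- cover_round: The large round protective cover: loose, flat, solid, light grey plastic with a dark rubber underside, round, 56 mm across, 22 mm thick, 60 g (nominal). At the start it is the second from bottom one of the stack of four loose covers (from the bottom: oval, large round, square, small round, each centred within 4 mm on the one below). Origin: centre of its underside; z up.
- cover_oval: The oval protective cover: loose, flat, solid, light grey plastic with a dark rubber underside, long oval with straight sides, 110 mm long (x) by 58 mm wide (y), 22 mm thick, 110 g (nominal). At the start it is the bottom one of the stack of four loose covers (from the bottom: oval, large round, square, small round, each centred within 4 mm on the one below). Origin: centre of its underside; z up.
- flange_small: The small round pipe flange: fixed, brass, on a short upright copper stub, a dark bore of 13 mm in the middle of its flat top. Outline as its cover: round, 30 mm across; 10 mm thick, its top 50 mm above the work surface. Origin: on the work surface below the centre of the flange; z up.
- flange_square: The square pipe flange: fixed, brass, on a short upright copper stub, a dark bore of 18 mm in the middle of its flat top. Outline as its cover: square, 42 x 42 mm, edges along its x and y; 10 mm thick, its top 42 mm above the work surface. Origin: on the work surface below the centre of the flange; z up.
- flange_round: The large round pipe flange: fixed, brass, on a short upright copper stub, a dark bore of 28 mm in the middle of its flat top. Outline as its cover: round, 56 mm across; 10 mm thick, its top 42 mm above the work surface. Origin: on the work surface below the centre of the flange; z up.
- flange_oval: The oval pipe flange: fixed, brass, on a short upright copper stub, a dark bore of 30 mm in the middle of its flat top. Outline as its cover: long oval with straight sides, 110 mm long (x) by 58 mm wide (y); 10 mm thick, its top 36 mm above the work surface. Origin: on the work surface below the centre of the flange; z up.
- gauge: Bystander: a loose steel pressure gauge lying face up, 68 mm across, 27 mm high, white dial, brass stem to 63 mm from its centre along +x. Origin: centre of its underside.
- ball_valve: Bystander: a loose brass ball valve lying on the surface, 74 mm long (x), 34 mm wide, 49 mm high, with a flat blue lever on top that reaches to 85 mm from its centre along +x. Origin: centre of its underside.

How it is judged:
By the outcome, as a careful person would: the job done as asked, in the order asked, and still so for the second after the job is handed in, with the robot touching nothing.
It also fails if it takes over 109 s, if anything falls off the work surface, if the arm or the gripper's body presses on something with over 40 N, if the wrist force passes 120 N, or if a joint passes its speed limit or range.

## Working session

There is one attempt and no reset: what is moved stays moved. The work goes in short steps, Python scripts to look and compute and a tool call to move; the robot and the scene stay as the last step left them, time stands still between calls to the robot, and variables do not carry over. Pictures are saved under pics/ and viewed, at most 14 in all, crops included, and the job is handed in when it is done.

Besides the shell and the picture viewer there is one more tool, called after "Call:" by a JSON object that holds its "name" and its "arguments", one argument or row to a line. servo_tool: Moves the arm, as the interface text tells. Its arguments: {"type":"object","properties":{"targets":{"type":"array"},"grip_force":{"type":"number"}},"required":["targets"]}

```bash
mkdir -p pics; ls; cat > h.py <<'E'
import numpy as np, cv2
from workcell import bot, read_camera, camera_info, ticket
from scipy.spatial.transform import Rotation as R
def save(n,f): cv2.imwrite(f,cv2.cvtColor(read_camera(n),cv2.COLOR_RGB2BGR))
E
python3 - <<'E'
from h import *
for n in("side","top"): save(n,f"pics/{n}0.png"); print(camera_info(n))
print(bot.read_state())
E
```

```text
pics
{'fx': 368.2706689439445, 'fy': 368.2706689439445, 'cx': 316.89545509430286, 'cy': 196.89037210361926, 'eye': array([ 0.50970421, -0.60492802,  0.61984201]), 'orientation': array([-2.2870875 ,  0.12518083, -0.04214493])}
{'fx': 416.92937560344023, 'fy': 416.92937560344023, 'cx': 315.90371001416645, 'cy': 205.28645288099324, 'eye': array([0.37293206, 0.00126005, 1.00372077]), 'orientation': array([-2.10370096,  2.13974497, -0.18230916])}
{'time': 0.1, 'q': array([-1.26884916e+00,  2.64715851e-01,  1.60524652e+00, -5.85714434e-06,
        1.27369788e+00, -3.69151389e-02]), 'joint_vel': array([ 0.00016007, -0.00211325, -0.00176003,  0.00094522,  0.00139485,
       -0.00187937]), 'joint_torque': array([ 1.65708316e-03, -5.16706073e+01, -3.68590736e+01,  3.79096468e-05,
        6.24769338e-03, -7.30884085e-05]), 'tool_pos': array([ 0.22416893, -0.63598563,  0.23005598]), 'tcp_rot': array([-3.09458783e+00, -5.29397804e-01,  4.37556065e-04]), 'wrist_force': array([0.60898008, 1.02000847, 0.27264677]), 'torque': array([-0.01523165,  0.03868674,  0.03367981]), 'grip_force': 0.0, 'width': 0.9974780630171934}
```

View pics/top0.png

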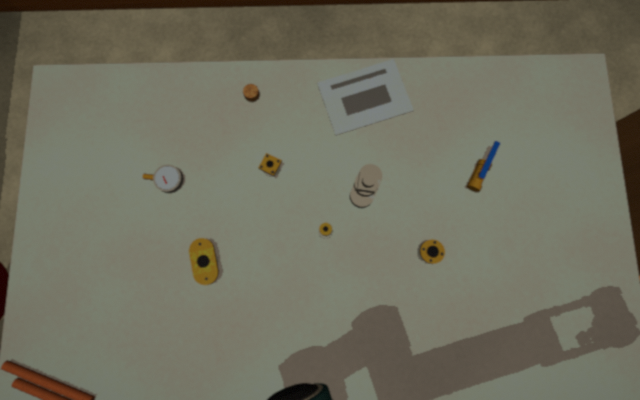

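View pics/side0.png

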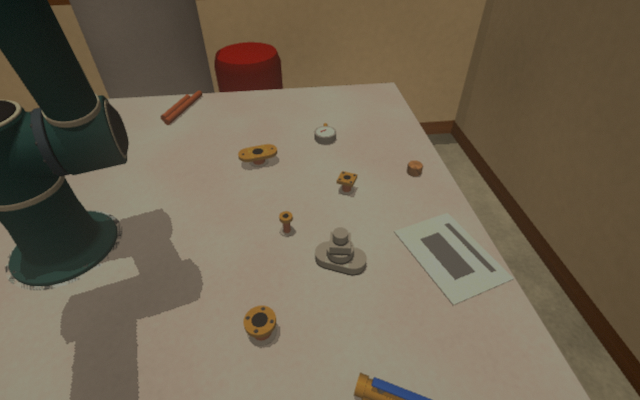

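The top view shows the stack near (366,187). The flanges are small (326,229), square (270,165), round (432,251) and oval (204,262). The gauge is at (167,178) and the valve at (485,170). In the side view the stack is at (341,250), and the flanges are small (286,216), square (347,178), round (260,320) and oval (258,153).

```bash
python3 - <<'E'
from h import *
def mos(f,cs,o):
    im=cv2.imread(f); t=[]
    for (u,v) in cs:
        c=cv2.resize(im[v-22:v+22,u-22:u+22],(264,264),interpolation=cv2.INTER_CUBIC)
        c=cv2.convertScaleAbs(c,alpha=1.3)
        for k in range(0,44,4):
            L=5 if k%20 else 10
            c[:L,k*6]=(0,0,255); c[k*6,:L]=(0,0,255)
        cv2.putText(c,f"{u-22},{v-22}",(12,24),0,.45,(255,0,0),1); t.append(c)
    t+= [t[0]*0]*(6-len(t))
    cv2.imwrite(o,np.vstack([np.hstack(t[:3]),np.hstack(t[3:])]))
mos("pics/top0.png",[(366,187),(326,229),(270,165),(432,251),(204,262)],"pics/topm.png")
mos("pics/side0.png",[(341,250),(286,222),(347,180),(260,322),(258,153)],"pics/sidem.png")
E
```

```text
(no output)
```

View pics/topm.png

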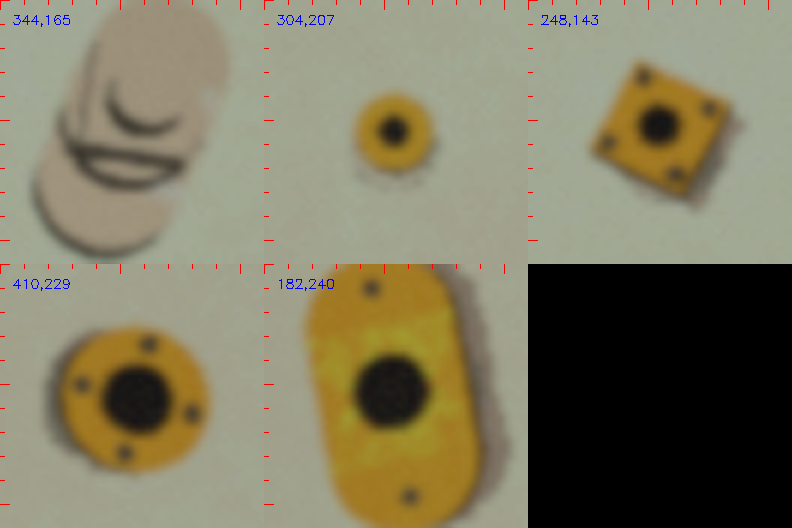

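View pics/sidem.png

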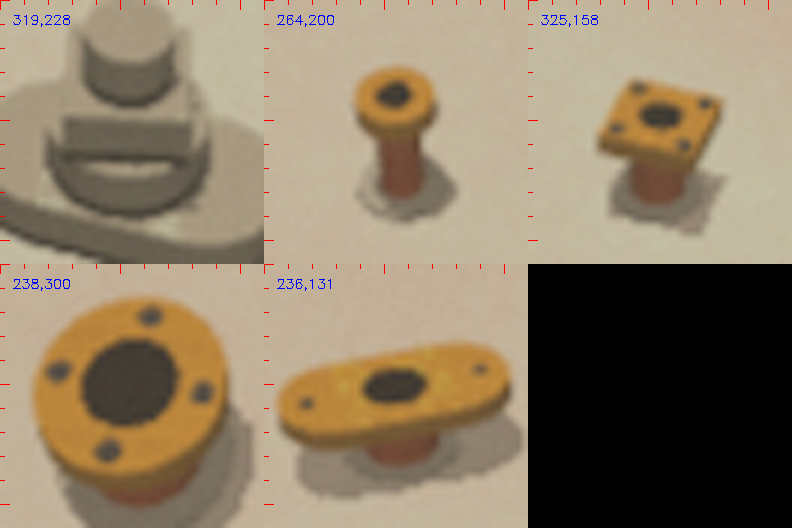

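The top crops show the bores at about (325.3,228.6), (269.8,163.6), (432.5,251.3) and (203.3,261.3). The square is turned about 26° in the image and the oval about 6-10° off vertical. The side crops show the same bores at (285.4,215.4), (347,177), (259.4,319.5) and (257.8,151). Next I triangulate the flanges and enlarge the stack.

```bash
cat >> h.py <<'E'
def cam(n):
    c=camera_info(n); return c,R.from_rotvec(c['orientation']).as_matrix()
CAM={n:cam(n) for n in("side","top")}
def ray(n,uv):
    c,M=CAM[n]; d=M@np.array([(uv[0]-c['cx'])/c['fx'],(uv[1]-c['cy'])/c['fy'],1]); return c['eye'],d
def proj(n,P):
    c,M=CAM[n]; p=(np.atleast_2d(P)-c['eye'])@M; return np.c_[p[:,0]/p[:,2]*c['fx']+c['cx'],p[:,1]/p[:,2]*c['fy']+c['cy']]
def atz(n,uv,z):
    e,d=ray(n,uv); return e+d*(z-e[2])/d[2]
def tri(a,b):
    (e1,d1),(e2,d2)=ray("top",a),ray("side",b)
    s=np.linalg.lstsq(np.c_[d1,-d2],e2-e1,rcond=None)[0]; p,q=e1+s[0]*d1,e2+s[1]*d2
    return (p+q)/2, np.linalg.norm(p-q)
def shape(k,n=15):
    t=np.linspace(0,2*np.pi,48,endpoint=False)
    c=np.c_[np.cos(t),np.sin(t)]
    if k=="small": return .015*c
    if k=="round": return .028*c
    if k=="square":
        s=np.linspace(-1,1,n); o=s*0+1
        return .021*np.r_[np.c_[s,-o],np.c_[o,s],np.c_[-s,o],np.c_[-o,-s]]
    return np.c_[.029*c[:,0]+np.where(c[:,0]>=0,.026,-.026),.029*c[:,1]]
def outline(k,x,y,yaw,z):
    a=shape(k); r=np.array([[np.cos(yaw),-np.sin(yaw)],[np.sin(yaw),np.cos(yaw)]])
    return np.c_[a@r.T+[x,y],np.full(len(a),z)]
E
python3 - <<'E'
from h import *
im={n:cv2.imread(f"pics/{n}0.png") for n in("top","side")}
est={"small":((325.3,228.6),(285.4,215.4)),"square":((269.8,163.6),(347,177)),"round":((432.5,251.3),(259.4,319.5)),"oval":((203.3,261.3),(257.8,151.))}
def bore(n,c):
    g=cv2.cvtColor(im[n],cv2.COLOR_BGR2GRAY).astype(float); k=9
    u,v=map(round,c); w=g[v-k:v+k+1,u-k:u+k+1]
    m=(cv2.cvtColor(im[n],cv2.COLOR_BGR2HSV)[v-k:v+k+1,u-k:u+k+1,2]<85).astype(np.uint8)
    nl,l,st,ce=cv2.connectedComponentsWithStats(m)
    i=1+np.argmin([np.hypot(*(x-k)) for x in ce[1:]]); return ce[i]+[u-k,v-k],st[i,4]
for k,(a,b) in est.items():
    (A,na),(B,nb)=bore("top",a),bore("side",b); p,e=tri(A,B); q,e2=tri(a,b)
    hsv=cv2.cvtColor(im["top"],cv2.COLOR_BGR2HSV)
    u,v=map(round,A); K=30
    m=((hsv[...,1]>130)).astype(np.uint8)[v-K:v+K,u-K:u+K]
    nl,l,st,ce=cv2.connectedComponentsWithStats(m); i=1+np.argmax(st[1:,4])
    pts=cv2.findContours((l==i).astype(np.uint8),0,cv2.CHAIN_APPROX_NONE)[0][0][:,0]+[u-K,v-K]
    P=np.array([atz("top",x,p[2])[:2] for x in pts.astype(float)]); r=cv2.minAreaRect((P*1000).astype(np.float32))
    print(k,A.round(2),B.round(2),na,nb,p.round(4),round(e,4),q.round(4),np.round(r[0],1),np.round(r[1],1),round(r[2],1))
a=cv2.resize(im["top"][155:215,340:390],None,fx=8,fy=8,interpolation=cv2.INTER_CUBIC)
b=cv2.resize(im["side"][220:280,305:375],None,fx=8,fy=8,interpolation=cv2.INTER_CUBIC)
b=b[:,:]; b=np.ascontiguousarray(cv2.resize(b,(400,343))); a=cv2.resize(a,(400,480))
o=np.zeros((480,800,3),np.uint8); o[:, :400]=a; o[:343,400:]=b
cv2.imwrite("pics/stack.png",cv2.convertScaleAbs(cv2.createCLAHE(2,(2,2)).apply(cv2.cvtColor(o,cv2.COLOR_BGR2GRAY)),alpha=1.1))
s=bot.read_state(); print(R.from_rotvec(s['tcp_rot']).as_matrix().round(3))
E
```

```text
small [325.24 228.38] [285.12 215.41] 21 17 [ 0.4943 -0.011   0.0496] 0.0012 [ 0.4943 -0.0111  0.0495] [493.4 -11.7] [25.3 25.5] 89.0
square [269.4 163.4] [346.65 176.94] 40 17 [0.6545 0.1193 0.0417] 0.0019 [0.6546 0.1184 0.042 ] [651.7 118.4] [41.5 40.4] 61.7
round [432.46 251.25] [259.14 319.4 ] 114 174 [ 0.4386 -0.2559  0.0409] 0.002 [ 0.4388 -0.256   0.0406] [ 438.4 -254.9] [55.2 50.3] 89.0
oval [202.79 260.92] [257.32 150.93] 131 44 [0.4258 0.2734 0.0357] 0.0024 [0.4261 0.2723 0.0359] [425.1 272. ] [107.1  58.6] 12.5
[[ 0.943  0.332 -0.001]
 [ 0.332 -0.943  0.002]
 [ 0.    -0.002 -1.   ]]
```

View pics/stack.png

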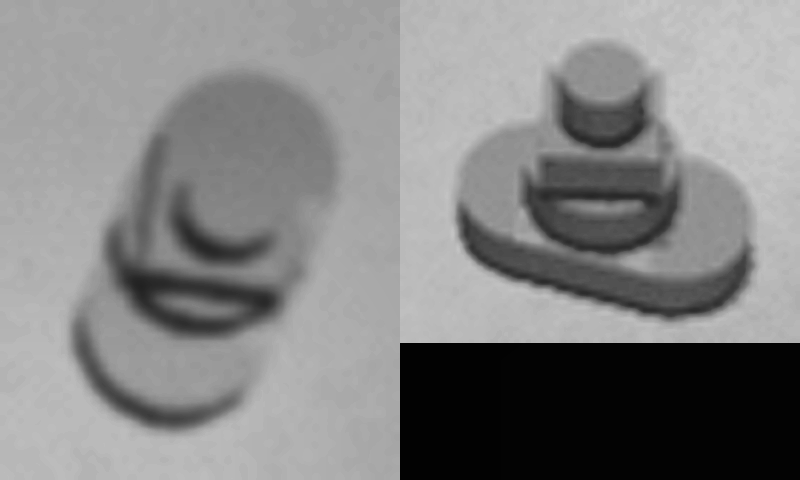

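The side half shows the small cover's top centre near zoomed (604,72), the square's front edge from (540,157) to (662,166), and the oval tilted down to the right. The top half has the small crescent's bottom at (232,250), the square's front edge from (125,272) to (278,298), and the oval's near end at (165,420). The flange heights agree with the text within 1 mm. Next I fit the outlines and overlay them.

```bash
cat >> h.py <<'E'
from scipy.ndimage import map_coordinates as mc
from scipy.optimize import differential_evolution as DE
def G(im):
    g=cv2.GaussianBlur(cv2.cvtColor(im,cv2.COLOR_BGR2GRAY).astype(np.float32),(0,0),.7)
    m=np.hypot(cv2.Sobel(g,5,1,0),cv2.Sobel(g,5,0,1)); return np.sqrt(m)
def fit(ims,k,z0,z1,box,w=dict(top=1,side=1),seed=0):
    gs={n:G(i) for n,i in ims.items()}
    def f(p):
        s=0
        for n in gs:
            for z in (z0,z1):
                q=proj(n,outline(k,p[0],p[1],p[2],z)); s-=w[n]*mc(gs[n],[q[:,1],q[:,0]],order=1).mean()
        return s
    r=DE(f,box,seed=seed,tol=1e-6,maxiter=150); return r.x,r.fun
def overlay(im,n,items,c,h,s):
    u,v=c; o=cv2.resize(im[v-h:v+h,u-h:u+h],None,fx=s,fy=s,interpolation=cv2.INTER_CUBIC)
    for (k,p,zs,col) in items:
        for z in zs:
            q=(proj(n,outline(k,*p,z))-[u-h,v-h]+.5)*s-.5
            cv2.polylines(o,[np.int32(q*8)],True,col,1,cv2.LINE_AA,3)
    return o
E
python3 - <<'E'
from h import *
im={n:cv2.imread(f"pics/{n}0.png") for n in("top","side")}
p=atz("side",(340.3,232.2),.088); print(p,proj("top",p)); x,y=p[:2]; d=.012
it=[]; cols=[(0,0,255),(255,0,0),(0,160,0),(255,0,255)]
for i,k in enumerate(["oval","round","square","small"]):
    r={"oval":(-1.57,1.57),"square":(-.785,.785)}.get(k,(0,.001))
    q,s=fit(im,k,.022*i,.022*i+.022,[(x-d,x+d),(y-d,y+d),r]); print(k,q.round(4),round(s,2)); it.append((k,q,(.022*i,.022*i+.022),cols[i]))
cv2.imwrite("pics/ov1.png",np.hstack([overlay(im["top"],"top",it,(366,185),30,6.6),overlay(im["side"],"side",it,(341,250),30,6.6)]))
it2=[]
for k,z,c in [("small",.05,(.4943,-.011)),("square",.042,(.653,.119)),("round",.042,(.4386,-.2556)),("oval",.036,(.4257,.2728))]:
    r={"oval":(-.5,.9),"square":(0,1.57)}.get(k,(0,.001)); e=.006
    for w in (dict(top=1,side=1),dict(top=1,side=0),dict(top=0,side=1)):
        q,s=fit(im,k,z,z-.01,[(c[0]-e,c[0]+e),(c[1]-e,c[1]+e),r],w); print("F",k,q.round(4),round(s,2))
E
```

```text
[ 0.60230946 -0.11106923  0.088     ] [[368.73751732 177.64540498]]
oval [ 0.6036 -0.1121 -0.4513] -30.72
round [ 0.602  -0.1103  0.    ] -29.45
square [ 0.6014 -0.1041 -0.4451] -26.79
small [ 0.6006 -0.1116  0.001 ] -28.33
F small [ 0.4935 -0.0123  0.001 ] -34.28
F small [ 0.4905 -0.0126  0.001 ] -15.96
F small [ 0.4954 -0.0116  0.    ] -20.37
F square [0.6543 0.119  1.1004] -36.1
F square [0.6482 0.1141 1.0769] -18.38
F square [0.6563 0.118  1.1324] -20.17
F round [ 0.4385 -0.2516  0.001 ] -32.25
F round [ 0.4379 -0.2505  0.    ] -17.62
F round [ 0.4401 -0.2566  0.001 ] -16.37
F oval [0.4264 0.2736 0.1467] -32.0
F oval [0.4238 0.2717 0.3314] -14.85
F oval [0.427  0.2723 0.194 ] -18.06
```

View pics/ov1.png

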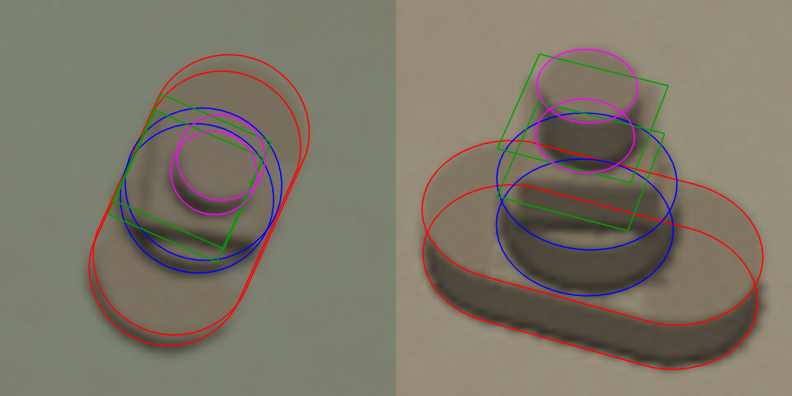

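Red (oval), blue (round) and magenta (small) sit on their edges. The green square fit is wrong, so I'll redo it once the small cover is off. The small cover is at about (0.601,-0.111). Starting the pick.

```bash
cat > go.py <<'E'
import sys
from h import *
s=bot.read_state(); M=R.from_rotvec(s['tcp_rot']).as_matrix()
a=list(map(float,sys.argv[1:])); psi=np.degrees(np.arctan2(M[1,0],M[0,0])); p=s['tool_pos']
d=(np.array(a[:3])-p)@M/.5
print("pos",p.round(4),"yaw",round(psi,2),"w",round(s['width'],3),"F",s['wrist_force'].round(1),"t",round(s['time'],2))
print("frac",d.round(4),"roll",round(-((a[3]-psi+180)%360-180)/180,4) if len(a)>3 else "")
E
python3 go.py .6012 -.111 .15; python3 go.py .6012 -.111 .0665
```

```text
pos [ 0.2242 -0.636   0.2301] yaw 19.42 w 0.997 F [0.6 1.  0.3] t 0.1
frac [ 1.0602 -0.7393  0.1617] roll 
pos [ 0.2242 -0.636   0.2301] yaw 19.42 w 0.997 F [0.6 1.  0.3] t 0.1
frac [ 1.0602 -0.7389  0.3287] roll
```

Call:
{"name": "servo_tool", "arguments": {
  "targets": [
    {"hand": -1, "x": 0.6, "y": -0.42, "z": 0.09},
    {"hand": -1, "x": 0.6, "y": -0.42, "z": 0.09},
    {"hand": -1, "x": 0.6, "y": -0.42, "z": 0.09},
    {"hand": -1, "x": 0.6, "y": -0.42, "z": 0.09},
    {"hand": -1, "x": 0.6, "y": -0.42, "z": 0.09},
    {"hand": -1, "x": 0.6, "y": -0.42, "z": 0.09},
    {"hand": -1, "x": 0.6, "y": -0.42, "z": 0.09},
    {"hand": -1, "x": 0.6, "y": -0.42, "z": 0.09},
    {"hand": -1, "x": 0.6, "y": -0.42, "z": 0.09},
    {"hand": -1, "x": 0.6, "y": -0.42, "z": 0.09}
  ],
  "grip_force": 20
}}

```text
invalid input
```

Call:
{"name": "servo_tool", "arguments": {
  "targets": [
    {"hand": -1, "x": 0.46, "y": -0.32, "z": 0.07},
    {"hand": -1, "x": 0.46, "y": -0.32, "z": 0.07},
    {"hand": -1, "x": 0.46, "y": -0.32, "z": 0.07},
    {"hand": -1, "x": 0.46, "y": -0.32, "z": 0.07},
    {"hand": -1, "x": 0.46, "y": -0.32, "z": 0.07},
    {"hand": -1, "x": 0.46, "y": -0.32, "z": 0.07},
    {"hand": -1, "x": 0.46, "y": -0.32, "z": 0.07},
    {"hand": -1, "x": 0.46, "y": -0.32, "z": 0.07},
    {"hand": -1, "x": 0.46, "y": -0.32, "z": 0.07},
    {"hand": -1, "x": 0.46, "y": -0.32, "z": 0.07}
  ]
}}

```text
invalid input
```

```bash
python3 go.py .6012 -.111 .0665; python3 -c "
from h import *
save('side','pics/s1.png')
i=cv2.imread('pics/s1.png')[170:290,260:420]; cv2.imwrite('pics/s1c.png',cv2.resize(i,None,fx=5,fy=5,interpolation=2))"
```

```text
pos [ 0.2242 -0.636   0.2301] yaw 19.42 w 0.997 F [0.6 1.  0.3] t 0.1
frac [ 1.0602 -0.7389  0.3287] roll
```

View pics/s1c.png

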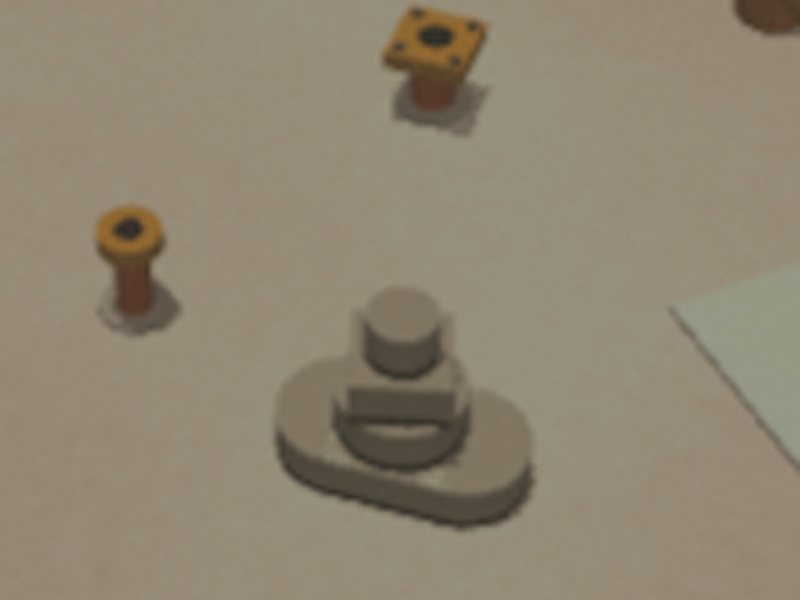

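The arm didn't move and the stack is unchanged. The call was probably refused because the rows had no roll, so I'll try with all keys.

Call:
{"name": "servo_tool", "arguments": {
  "targets": [
    {"hand": -1, "x": 0.6, "y": -0.42, "z": 0.09, "roll": 0},
    {"hand": -1, "x": 0.6, "y": -0.42, "z": 0.09, "roll": 0},
    {"hand": -1, "x": 0.6, "y": -0.42, "z": 0.09, "roll": 0},
    {"hand": -1, "x": 0.6, "y": -0.42, "z": 0.09, "roll": 0},
    {"hand": -1, "x": 0.6, "y": -0.42, "z": 0.09, "roll": 0},
    {"hand": -1, "x": 0.6, "y": -0.42, "z": 0.09, "roll": 0},
    {"hand": -1, "x": 0.6, "y": -0.42, "z": 0.09, "roll": 0},
    {"hand": -1, "x": 0.6, "y": -0.42, "z": 0.09, "roll": 0},
    {"hand": -1, "x": 0.6, "y": -0.42, "z": 0.09, "roll": 0},
    {"hand": -1, "x": 0.6, "y": -0.42, "z": 0.09, "roll": 0}
  ],
  "grip_force": 20
}}

```text
time: 0.98
tool_pos: [0.4397, -0.3331, 0.1848]
tcp_rot: [-3.091, -0.537, -0.001]
wrist_force: [-0.3, 0.3, -0.1]
width: 1.005
grip_force: 0.0
```

Call:
{"name": "servo_tool", "arguments": {
  "targets": [
    {"hand": -1, "x": 0.46, "y": -0.32, "z": 0.07, "roll": 0},
    {"hand": -1, "x": 0.46, "y": -0.32, "z": 0.07, "roll": 0},
    {"hand": -1, "x": 0.46, "y": -0.32, "z": 0.07, "roll": 0},
    {"hand": -1, "x": 0.46, "y": -0.32, "z": 0.07, "roll": 0},
    {"hand": -1, "x": 0.46, "y": -0.32, "z": 0.07, "roll": 0},
    {"hand": -1, "x": 0.46, "y": -0.32, "z": 0.07, "roll": 0},
    {"hand": -1, "x": 0.46, "y": -0.32, "z": 0.07, "roll": 0},
    {"hand": -1, "x": 0.46, "y": -0.32, "z": 0.07, "roll": 0},
    {"hand": -1, "x": 0.46, "y": -0.32, "z": 0.07, "roll": 0},
    {"hand": -1, "x": 0.46, "y": -0.32, "z": 0.07, "roll": 0}
  ]
}}

```text
time: 1.82
tool_pos: [0.6007, -0.112, 0.1509]
tcp_rot: [3.096, 0.531, -0.002]
wrist_force: [-0.5, -0.4, 0.4]
width: 0.996
grip_force: 0.0
```

```bash
python3 -c "
from h import *
for n in('side','top'): save(n,'pics/%s1.png'%n)
i=cv2.imread('pics/side1.png')[150:270,280:400]; j=cv2.imread('pics/top1.png')[130:250,300:420]; cv2.imwrite('pics/s1d.png',cv2.resize(np.hstack([i,j]),(800,400),interpolation=2))"; python3 go.py .6012 -.111 .0665
```

```text
pos [ 0.6005 -0.1128  0.1513] yaw 19.34 w 0.998 F [-0.5 -0.2 -0.4] t 1.92
frac [ 0.0025 -0.003   0.1696] roll
```

View pics/s1d.png

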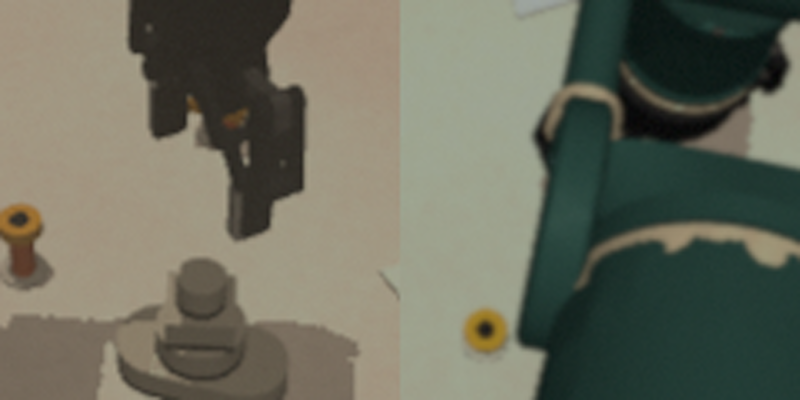

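The gripper is above the stack, with the near finger tip at zoomed (250,235) and the small cover at (203,285). The top view is blocked by the arm. Descending and closing.

Call:
{"name": "servo_tool", "arguments": {
  "targets": [
    {"hand": -1, "x": 0.002, "y": -0.003, "z": 0.06, "roll": 0},
    {"hand": -1, "x": 0.002, "y": -0.003, "z": 0.12, "roll": 0},
    {"hand": -1, "x": 0.002, "y": -0.003, "z": 0.17, "roll": 0},
    {"hand": -1, "x": 0.002, "y": -0.003, "z": 0.17, "roll": 0},
    {"hand": 0, "x": 0.002, "y": -0.003, "z": 0.17, "roll": 0},
    {"hand": 0.2, "x": 0.002, "y": -0.003, "z": 0.17, "roll": 0},
    {"hand": 0.4, "x": 0.002, "y": -0.003, "z": 0.17, "roll": 0},
    {"hand": 0.6, "x": 0.002, "y": -0.003, "z": 0.17, "roll": 0},
    {"hand": 1, "x": 0.002, "y": -0.003, "z": 0.17, "roll": 0},
    {"hand": 1, "x": 0.002, "y": -0.003, "z": 0.17, "roll": 0}
  ],
  "grip_force": 25
}}

```text
time: 2.75
tool_pos: [0.6033, -0.1103, 0.0686]
tcp_rot: [3.095, 0.53, 0.005]
wrist_force: [-1.3, -0.7, 6.5]
width: 0.342
grip_force: 24.9
```

Call:
{"name": "servo_tool", "arguments": {
  "targets": [
    {"hand": 1, "x": 0, "y": 0, "z": 0, "roll": 0},
    {"hand": 1, "x": 0, "y": 0, "z": 0, "roll": 0},
    {"hand": 1, "x": 0, "y": 0, "z": -0.04, "roll": 0},
    {"hand": 1, "x": 0, "y": 0, "z": -0.1, "roll": 0},
    {"hand": 1, "x": 0, "y": 0, "z": -0.14, "roll": 0},
    {"hand": 1, "x": 0, "y": 0, "z": -0.14, "roll": 0}
  ]
}}

```text
time: 3.25
tool_pos: [0.6055, -0.1104, 0.1424]
tcp_rot: [3.093, 0.53, 0.014]
wrist_force: [1.3, -0.3, 0.4]
width: 0.341
grip_force: 24.9
```

```bash
python3 -c "
from h import *
for n in('side',): save(n,'pics/%s2.png'%n)
i=cv2.imread('pics/side2.png')[150:270,280:400];  cv2.imwrite('pics/s2d.png',cv2.resize(i,(600,600),interpolation=2))"; python3 go.py .4943 -.0113 .13;python3 go.py .4943 -.0113 .052
```

```text
pos [ 0.6043 -0.1102  0.14  ] yaw 19.43 w 0.337 F [-0.7 -0.4 -0.4] t 3.3
frac [-0.1417 -0.2597  0.0182] roll 
pos [ 0.6043 -0.1102  0.14  ] yaw 19.43 w 0.337 F [-0.7 -0.4 -0.4] t 3.3
frac [-0.1426 -0.2603  0.1742] roll
```

View pics/s2d.png

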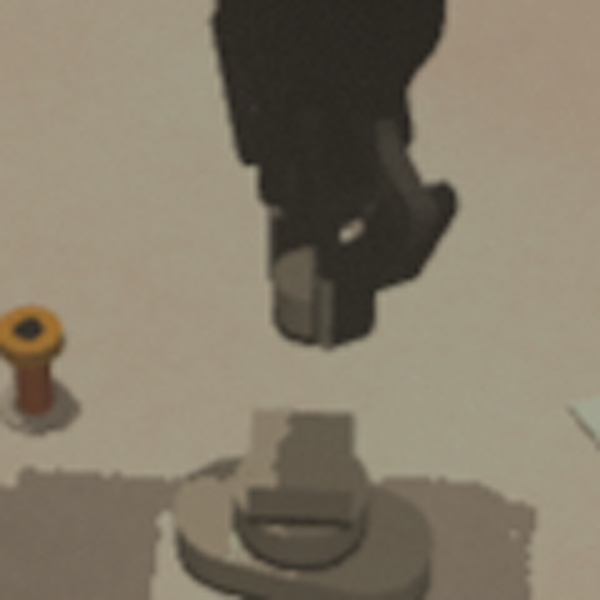

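The small cover is held, its left edge at zoomed (273,300), so about u=334.6, with the finger over the right half. I compute its offset from the TCP.

```bash
python3 -c "
from h import *
for dz in (-.003,.019):
  q=proj('side',outline('small',.6043,-.1102,0,.140+dz)); print(q.min(0),q.max(0))
q=proj('side',[[.6043,-.1102,.14],[.6143,-.1102,.14],[.6043,-.1002,.14]]);print(q)
"
```

```text
[334.13448913 208.47592009] [350.04520465 219.4993104 ]
[334.37524018 199.91427606] [350.62517631 210.88794366]
[[342.14016975 212.74829012]
 [347.39049762 212.32501688]
 [341.32213447 209.13985764]]
```

Call:
{"name": "servo_tool", "arguments": {
  "targets": [
    {"hand": 1, "x": -0.14, "y": -0.26, "z": 0.06, "roll": 0},
    {"hand": 1, "x": -0.14, "y": -0.26, "z": 0.06, "roll": 0},
    {"hand": 1, "x": -0.14, "y": -0.26, "z": 0.06, "roll": 0},
    {"hand": 1, "x": -0.14, "y": -0.26, "z": 0.06, "roll": 0},
    {"hand": 1, "x": -0.14, "y": -0.26, "z": 0.1, "roll": 0},
    {"hand": 1, "x": -0.14, "y": -0.26, "z": 0.12, "roll": 0},
    {"hand": 1, "x": -0.14, "y": -0.26, "z": 0.13, "roll": 0},
    {"hand": 1, "x": -0.14, "y": -0.26, "z": 0.13, "roll": 0},
    {"hand": 1, "x": -0.14, "y": -0.26, "z": 0.13, "roll": 0}
  ]
}}

```text
time: 4.05
tool_pos: [0.4929, -0.0109, 0.071]
tcp_rot: [-3.097, -0.528, 0.001]
wrist_force: [0.9, -0.3, -0.2]
width: 0.342
grip_force: 24.9
```

```bash
python3 -c "
from h import *
for n in('side',): save(n,'pics/%s3.png'%n)
i=cv2.imread('pics/side3.png')[180:240,250:320];  cv2.imwrite('pics/s3d.png',cv2.resize(i,(700,600),interpolation=2))"; python3 go.py .4943 -.0113 .053
```

```text
pos [ 0.4935 -0.011   0.0716] yaw 19.36 w 0.34 F [-0.4 -0.6 -0.4] t 4.1
frac [0.0013 0.0012 0.0372] roll
```

View pics/s3d.png

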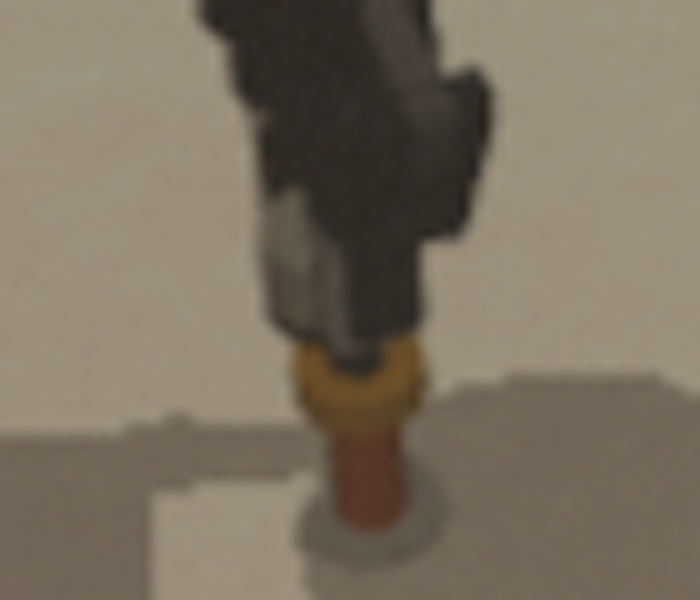

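Here the cover's left edge is at zoomed x≈267 and the flange's is x≈295 to 425 (right). I compare that with the predicted edges.

```bash
python3 -c "
from h import *
for x,y,z in ((.4935,-.011,.069),(.4935,-.011,.091),(.4943,-.0113,.05),(.4943,-.0113,.04)):
  q=proj('side',outline('small',x,y,0,z)); print(z,((q.min(0)-[250,180]+.5)*10-.5).round(),((q.max(0)-[250,180]+.5)*10-.5).round())
q=proj('side',[[.4943,-.011,.05],[.5043,-.011,.05],[.4943,-.001,.05]]);print(q)
"
```

```text
0.069 [275. 250.] [412. 343.]
0.091 [266. 175.] [406. 269.]
0.05 [286. 313.] [421. 407.]
0.04 [289. 345.] [423. 439.]
[[284.85741441 215.35164519]
 [289.35264987 214.99100476]
 [284.68271603 212.26841486]]
```

The cover sits about 2-3 mm to the -x side of the flange. Correcting and lowering.

Call:
{"name": "servo_tool", "arguments": {
  "targets": [
    {"hand": 1, "x": 0.006, "y": 0.002, "z": 0.01, "roll": 0},
    {"hand": 1, "x": 0.006, "y": 0.002, "z": 0.02, "roll": 0},
    {"hand": 1, "x": 0.006, "y": 0.002, "z": 0.028, "roll": 0},
    {"hand": 1, "x": 0.006, "y": 0.002, "z": 0.032, "roll": 0},
    {"hand": 1, "x": 0.006, "y": 0.002, "z": 0.034, "roll": 0},
    {"hand": 1, "x": 0.006, "y": 0.002, "z": 0.036, "roll": 0},
    {"hand": 1, "x": 0.006, "y": 0.002, "z": 0.036, "roll": 0}
  ]
}}

```text
time: 4.68
tool_pos: [0.4954, -0.0104, 0.0531]
tcp_rot: [-3.097, -0.53, 0.001]
wrist_force: [-1.0, 0.3, -0.7]
width: 0.336
grip_force: 24.9
```

```bash
python3 -c "
from h import *
for n in('side',): save(n,'pics/%s4.png'%n)
i=cv2.imread('pics/side4.png')[180:240,250:320];  cv2.imwrite('pics/s4d.png',cv2.resize(i,(700,600),interpolation=2))"; python3 go.py .4965 -.0113 .0525
```

```text
pos [ 0.4956 -0.0103  0.0533] yaw 19.42 w 0.338 F [-0.1 -0.2  0. ] t 4.73
frac [0.0011 0.0024 0.0015] roll
```

View pics/s4d.png

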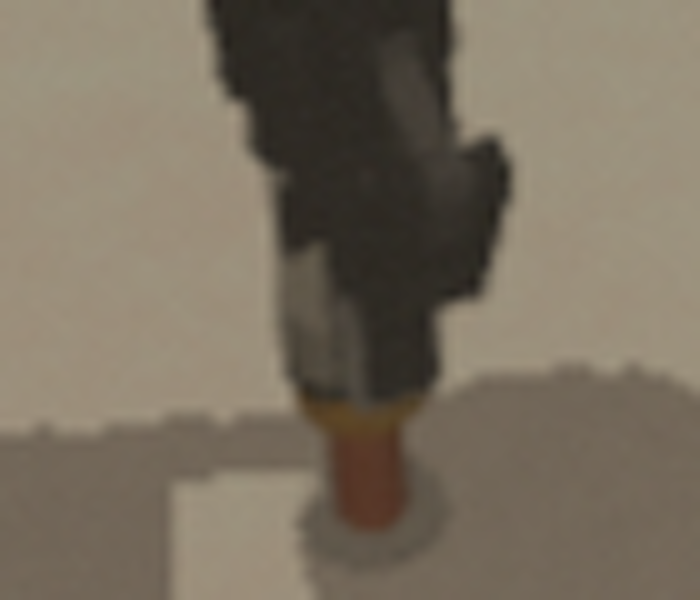

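The cover is about 1 mm above the flange, with its left edge at zoomed 287 and the flange's at about 293, so it is still about 1 mm to the -x side. I nudge, release and lift.

Call:
{"name": "servo_tool", "arguments": {
  "targets": [
    {"hand": 1, "x": 0.003, "y": 0.002, "z": 0.0, "roll": 0},
    {"hand": 1, "x": 0.003, "y": 0.002, "z": 0.001, "roll": 0},
    {"hand": 1, "x": 0.003, "y": 0.002, "z": 0.002, "roll": 0},
    {"hand": 1, "x": 0.003, "y": 0.002, "z": 0.002, "roll": 0},
    {"hand": 0.2, "x": 0.003, "y": 0.002, "z": 0.002, "roll": 0},
    {"hand": -0.2, "x": 0.003, "y": 0.002, "z": 0.002, "roll": 0},
    {"hand": -1, "x": 0.003, "y": 0.002, "z": 0.002, "roll": 0},
    {"hand": -1, "x": 0.003, "y": 0.002, "z": 0.002, "roll": 0},
    {"hand": -1, "x": 0.003, "y": 0.002, "z": -0.05, "roll": 0},
    {"hand": -1, "x": 0.003, "y": 0.002, "z": -0.15, "roll": 0}
  ]
}}

```text
time: 5.57
tool_pos: [0.4926, -0.0105, 0.1157]
tcp_rot: [-3.094, -0.529, 0.017]
wrist_force: [1.2, 0.6, -0.3]
width: 1.006
grip_force: 0.0
```

Call:
{"name": "servo_tool", "arguments": {
  "targets": [
    {"hand": -1, "x": 0, "y": 0.08, "z": -0.1, "roll": 0.04},
    {"hand": -1, "x": 0, "y": 0.16, "z": -0.2, "roll": 0.08},
    {"hand": -1, "x": 0, "y": 0.24, "z": -0.3, "roll": 0.12},
    {"hand": -1, "x": 0, "y": 0.32, "z": -0.3, "roll": 0.16},
    {"hand": -1, "x": 0, "y": 0.4, "z": -0.3, "roll": 0.2},
    {"hand": -1, "x": 0, "y": 0.48, "z": -0.3, "roll": 0.24},
    {"hand": -1, "x": 0, "y": 0.56, "z": -0.3, "roll": 0.24},
    {"hand": -1, "x": 0, "y": 0.64, "z": -0.3, "roll": 0.24},
    {"hand": -1, "x": 0, "y": 0.64, "z": -0.3, "roll": 0.24}
  ]
}}

```text
time: 6.32
tool_pos: [0.6035, -0.3129, 0.2703]
tcp_rot: [3.074, -0.648, 0.001]
wrist_force: [0.1, 1.0, -0.3]
width: 1.0
grip_force: 0.0
```

```bash
python3 go.py .6 -.11 .15; python3 - <<'E'
from h import *
for n in('side','top'): save(n,f'pics/{n}5.png')
im={n:cv2.imread(f"pics/{n}5.png") for n in("top","side")}
print([proj(n,bot.read_state()['tool_pos']).round() for n in im])
cv2.imwrite("pics/f5.png",np.hstack([cv2.resize(im["top"],(800,500))]))
a=overlay(im["top"],"top",[],(325,229),18,11); b=overlay(im["side"],"side",[],(285,208),18,11)
c=overlay(im["top"],"top",[],(366,185),24,8.25); d=overlay(im["side"],"side",[],(341,250),24,8.25)
f=lambda i:cv2.convertScaleAbs(cv2.resize(i,(300,300)),alpha=1.3)
o=np.vstack([np.hstack([f(a),f(b)]),np.hstack([f(c),f(d)])])
cv2.imwrite("pics/m5.png",o)
E
```

```text
pos [ 0.6035 -0.3129  0.2703] yaw -23.79 w 1.0 F [ 0.1  1.  -0.3] t 6.32
frac [-0.1704 -0.3685  0.2405] roll 
[array([[493., 150.]]), array([[372., 252.]])]
```

View pics/m5.png

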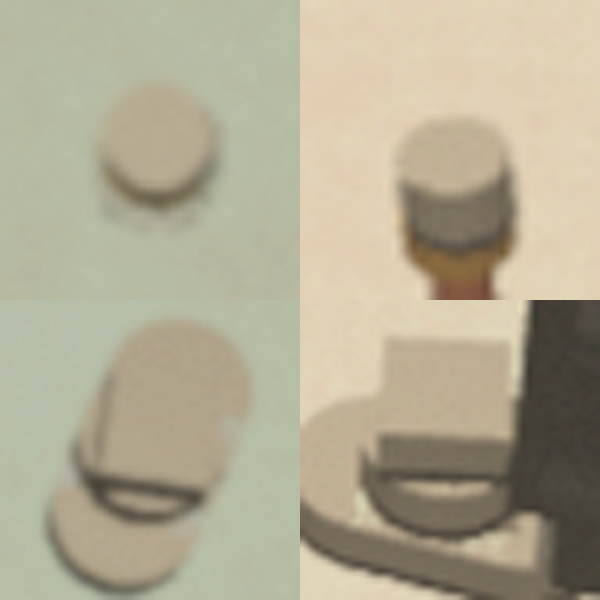

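The small cover sits squarely on its flange: in the side view cover and flange are both about 400-514 across. In the side panel the square shows corners back-left (385,338), back-right (511,345) and front-left (378,436), with the gripper just touching the right edge. The oval and round covers look unmoved.

```bash
python3 - <<'E'
from h import *
im={n:cv2.imread(f"pics/{n}5.png") for n in("top","side")}
a,b,c=[atz("side",(317+(x-300+.5)/6.25-.5,226+(y+.5)/6.25-.5),.066)[:2] for x,y in((385,338),(511,345),(378,436))]
print(a,b,c,(b+c)/2,np.degrees(np.arctan2(*(b-a)[::-1])),np.degrees(np.arctan2(*(a-c)[::-1])),np.hypot(*(b-a)),np.hypot(*(a-c)))
x,y=(b+c)/2;d=.008
m=im["side"].copy(); m[:,351:]=cv2.cvtColor(m,cv2.COLOR_BGR2RGB)[:,350:351]*0+m[:,350:351]
for w in (dict(top=1,side=1),dict(top=1,side=0),dict(top=0,side=1)):
    print("sq",fit({"top":im["top"],"side":m},"square",.066,.044,[(x-d,x+d),(y-d,y+d),(-.3,.3)],w))
# small cover vs flange, same image
for nm,z0,z1 in (("cover",.072,.05),("flange",.04,.05)):
    I={n:(im if nm=="cover" else {k:cv2.imread(f"pics/{k}0.png") for k in im})[n] for n in im}
    for n in im:
        print(nm,n,fit({n:I[n]},"small",z0,z1,[(.488,.501),(-.018,-.004),(0,.001)])[0].round(4))
E
```

```text
[ 0.57000792 -0.20512186] [ 0.605919   -0.21163401] [ 0.56371615 -0.2377248 ] [ 0.58481757 -0.2246794 ] -10.278377102044601 79.07724840888154 0.03649676437871916 0.03320449040988495
sq (array([ 0.59281756, -0.21667941, -0.29999979]), np.float64(-13.059990882873535))
sq (array([ 0.57681758, -0.23183172, -0.29999961]), np.float64(-8.780118942260742))
sq (array([ 0.59281757, -0.2166794 , -0.29999954]), np.float64(-6.67521333694458))
cover top [ 0.4896 -0.0125  0.    ]
cover side [ 0.496  -0.0136  0.    ]
flange top [ 0.4905 -0.0126  0.001 ]
flange side [ 0.4954 -0.0116  0.    ]
```

```bash
python3 - <<'E'
from h import *
im={n:cv2.imread(f"pics/{n}5.png") for n in("top","side")}
a,b,c=[atz("side",(317+(x-300+.5)/6.25-.5,226+(y-300+.5)/6.25-.5),.066)[:2] for x,y in((385,338),(511,345),(378,436))]
print(a,b,c,(b+c)/2,np.degrees(np.arctan2(*(b-a)[::-1])),np.degrees(np.arctan2(*(a-c)[::-1])),np.hypot(*(b-a)),np.hypot(*(a-c)))
x,y=(b+c)/2;d=.008
m=im["side"].copy(); m[:,351:]=m[:,350:351]
for w in (dict(top=1,side=1),dict(top=1,side=0),dict(top=0,side=1)):
    print("sq",fit({"top":im["top"],"side":m},"square",.066,.044,[(x-d,x+d),(y-d,y+d),(-.35,.25)],w))
E
python3 go.py .602 -.109 .13 -7
```

```text
[ 0.58568435 -0.08675602] [ 0.62633598 -0.09460193] [ 0.5779255  -0.12851963] [ 0.60213074 -0.11156078] -10.923963961844159 79.47556264190966 0.04140184700141346 0.042478214058560025
sq (array([ 0.60053115, -0.11059145, -0.16879131]), np.float64(-26.56072425842285))
sq (array([ 0.59486827, -0.10567132, -0.12880736]), np.float64(-12.719417572021484))
sq (array([ 0.60159299, -0.11073946, -0.16541606]), np.float64(-15.35887336730957))
pos [ 0.604  -0.3168  0.2687] yaw -24.05 w 1.0 F [-0.5  0.1 -0.8] t 6.42
frac [-0.1732 -0.3786  0.2764] roll -0.0947
```

Square cover: centre (0.6013,-0.1108), yaw about -10°. Moving above it with a matching yaw.

Call:
{"name": "servo_tool", "arguments": {
  "targets": [
    {"hand": -1, "x": -0.173, "y": -0.374, "z": 0.25, "roll": -0.078},
    {"hand": -1, "x": -0.173, "y": -0.374, "z": 0.25, "roll": -0.078},
    {"hand": -1, "x": -0.173, "y": -0.374, "z": 0.25, "roll": -0.078},
    {"hand": -1, "x": -0.173, "y": -0.374, "z": 0.25, "roll": -0.078},
    {"hand": -1, "x": -0.173, "y": -0.374, "z": 0.27, "roll": -0.078},
    {"hand": -1, "x": -0.173, "y": -0.374, "z": 0.297, "roll": -0.078},
    {"hand": -1, "x": -0.173, "y": -0.374, "z": 0.297, "roll": -0.078},
    {"hand": -1, "x": -0.173, "y": -0.374, "z": 0.297, "roll": -0.078},
    {"hand": -1, "x": -0.173, "y": -0.374, "z": 0.297, "roll": -0.078}
  ]
}}

```text
time: 7.17
tool_pos: [0.5994, -0.1048, 0.1215]
tcp_rot: [3.13, -0.265, -0.0]
wrist_force: [0.9, -1.1, 0.5]
width: 1.001
grip_force: 0.0
```

```bash
python3 go.py .6013 -.1108 .047 -10
```

```text
pos [ 0.5994 -0.1048  0.1215] yaw -9.68 w 1.001 F [ 0.9 -1.1  0.5] t 7.17
frac [0.0059 0.0112 0.1489] roll 0.0018
```

Call:
{"name": "servo_tool", "arguments": {
  "targets": [
    {"hand": -1, "x": 0, "y": 0, "z": 0.04, "roll": 0},
    {"hand": -1, "x": 0, "y": 0, "z": 0.04, "roll": 0},
    {"hand": -1, "x": 0, "y": 0, "z": 0.04, "roll": 0},
    {"hand": -1, "x": 0, "y": 0, "z": 0.04, "roll": 0}
  ]
}}

```text
time: 7.5
tool_pos: [0.6004, -0.1062, 0.1031]
tcp_rot: [3.13, -0.269, 0.003]
wrist_force: [0.1, 0.2, 0.6]
width: 0.999
grip_force: 0.0
```

```bash
python3 go.py .6013 -.1108 .047 -10
```

```text
pos [ 0.6004 -0.1062  0.1031] yaw -9.83 w 0.999 F [0.1 0.2 0.6] t 7.5
frac [0.0031 0.0087 0.1121] roll 0.001
```

Call:
{"name": "servo_tool", "arguments": {
  "targets": [
    {"hand": -1, "x": 0.003, "y": 0.009, "z": 0.04, "roll": 0},
    {"hand": -1, "x": 0.003, "y": 0.009, "z": 0.08, "roll": 0},
    {"hand": -1, "x": 0.003, "y": 0.009, "z": 0.1, "roll": 0},
    {"hand": -1, "x": 0.003, "y": 0.009, "z": 0.112, "roll": 0},
    {"hand": -1, "x": 0.003, "y": 0.009, "z": 0.112, "roll": 0},
    {"hand": -1, "x": 0.003, "y": 0.009, "z": 0.112, "roll": 0}
  ]
}}

```text
time: 8.0
tool_pos: [0.6006, -0.1098, 0.046]
tcp_rot: [3.13, -0.267, 0.001]
wrist_force: [0.8, -0.8, 0.0]
width: 1.002
grip_force: 0.0
```

Call:
{"name": "servo_tool", "arguments": {
  "targets": [
    {"hand": -0.2, "x": 0, "y": 0, "z": 0, "roll": 0},
    {"hand": 0, "x": 0, "y": 0, "z": 0, "roll": 0},
    {"hand": 0.1, "x": 0, "y": 0, "z": 0, "roll": 0},
    {"hand": 0.2, "x": 0, "y": 0, "z": 0, "roll": 0},
    {"hand": 0.4, "x": 0, "y": 0, "z": 0, "roll": 0},
    {"hand": 1, "x": 0, "y": 0, "z": 0, "roll": 0},
    {"hand": 1, "x": 0, "y": 0, "z": 0, "roll": 0}
  ]
}}

```text
time: 8.58
tool_pos: [0.6009, -0.1097, 0.0463]
tcp_rot: [3.13, -0.267, 0.003]
wrist_force: [0.2, -0.7, 5.7]
width: 0.487
grip_force: 26.4
```

```bash
python3 go.py .6013 -.1108 .047 -10
```

```text
pos [ 0.6009 -0.1097  0.0463] yaw -9.75 w 0.487 F [ 0.2 -0.7  5.7] t 8.58
frac [ 0.0012  0.002  -0.0014] roll 0.0014
```

Square gripped. Lifting and computing flange yaws from the screw holes at the same time.

Call:
{"name": "servo_tool", "arguments": {
  "targets": [
    {"hand": 1, "x": 0, "y": 0, "z": -0.03, "roll": 0},
    {"hand": 1, "x": 0, "y": 0, "z": -0.08, "roll": 0},
    {"hand": 1, "x": 0, "y": 0, "z": -0.13, "roll": 0},
    {"hand": 1, "x": 0.01, "y": -0.05, "z": -0.15, "roll": 0.04},
    {"hand": 1, "x": 0.02, "y": -0.12, "z": -0.15, "roll": 0.07},
    {"hand": 1, "x": 0.03, "y": -0.2, "z": -0.15, "roll": 0.092},
    {"hand": 1, "x": 0.03, "y": -0.28, "z": -0.15, "roll": 0.092},
    {"hand": 1, "x": 0.03, "y": -0.36, "z": -0.15, "roll": 0.092},
    {"hand": 1, "x": 0.03, "y": -0.42, "z": -0.15, "roll": 0.092}
  ]
}}

```text
time: 9.33
tool_pos: [0.6501, 0.0977, 0.1196]
tcp_rot: [-3.059, 0.714, 0.002]
wrist_force: [0.8, 0.1, -0.3]
width: 0.485
grip_force: 25.7
```

```bash
python3 - <<'E'
from h import *
im={n:cv2.imread(f"pics/{n}0.png") for n in("top","side")}
# my readings off the mosaics (x,y in mosaic; origin of tile; tile pos)
S={"top":((528,0),(248,143),[(643,76),(709,108),(675,174),(607,142)]),"side":((528,0),(325,158),[(638,88),(705,104),(684,146),(616,128)])}
O={"top":((264,264),(182,240),[(372,288),(410,496)]),"side":((264,264),(236,131),[(480,369),(306,403)])}
for nm,D,z in(("sq",S,.042),("ov",O,.036)):
  for n,(t,o,pts) in D.items():
    P=[]
    for x,y in pts:
        u,v=(x-t[0]+.5)/6-.5+o[0],(y-t[1]+.5)/6-.5+o[1]
        g=cv2.resize(cv2.cvtColor(im[n],cv2.COLOR_BGR2GRAY)[round(v)-3:round(v)+4,round(u)-3:round(u)+4],None,fx=10,fy=10,interpolation=2).astype(float)
        g=cv2.GaussianBlur(g,(0,0),6); yy,xx=np.unravel_index(np.argmin(g[15:55,15:55]),(40,40))
        u2,v2=round(u)-3+(xx+15+.5)/10-.5,round(v)-3+(yy+15+.5)/10-.5
        P.append(atz(n,(u2,v2),z)[:2])
    P=np.array(P)
    if nm=="sq":
        e=[(np.degrees(np.arctan2(*(P[(i+1)%4]-P[i])[::-1])))%90 for i in range(4)]; dg=[(np.degrees(np.arctan2(*(P[i+2]-P[i])[::-1]))+45)%90 for i in(0,1)]
        print(n,P.mean(0).round(4),np.round(e,1),np.round(dg,1),np.hypot(*(P[2]-P[0])),np.hypot(*(P[3]-P[1])))
    else: print(n,P.mean(0).round(4),np.degrees(np.arctan2(*(P[0]-P[1])[::-1])),np.hypot(*(P[0]-P[1])))
E
python3 go.py .6554 .1193 .052 -26.5
```

```text
top [0.6528 0.119 ] [62.6 64.7 63.5 62.3] [63.4 63.2] 0.04309657648285026 0.04279249885642394
side [0.6532 0.1152] [62.6 61.3 59.2 62.3] [54.  68.9] 0.048615019363548104 0.04794951309347274
top [0.4249 0.2733] 12.470180641839997 0.08204448428877027
side [0.427  0.2734] 13.457548314288319 0.08307612595414664
pos [0.6501 0.0977 0.1196] yaw -26.27 w 0.485 F [ 0.8  0.1 -0.3] t 9.33
frac [-0.0094 -0.0433  0.1353] roll 0.0013
```

Call:
{"name": "servo_tool", "arguments": {
  "targets": [
    {"hand": 1, "x": -0.009, "y": -0.043, "z": 0.03, "roll": 0.002},
    {"hand": 1, "x": -0.009, "y": -0.043, "z": 0.08, "roll": 0.002},
    {"hand": 1, "x": -0.009, "y": -0.043, "z": 0.115, "roll": 0.002},
    {"hand": 1, "x": -0.009, "y": -0.043, "z": 0.115, "roll": 0.002},
    {"hand": 1, "x": -0.009, "y": -0.043, "z": 0.115, "roll": 0.002},
    {"hand": 1, "x": -0.009, "y": -0.043, "z": 0.115, "roll": 0.002}
  ]
}}

```text
time: 9.83
tool_pos: [0.6562, 0.1159, 0.0633]
tcp_rot: [-3.057, 0.725, -0.0]
wrist_force: [0.2, -0.0, -0.9]
width: 0.486
grip_force: 25.7
```

```bash
python3 - <<'E'
from h import *
save('side','pics/side6.png'); im=cv2.imread('pics/side6.png'); p=bot.read_state()['tool_pos']; b=p[2]-.0023
for e in (.006,.009):
  print("cover",fit({"side":im},"square",b,b+.022,[(p[0]-e,p[0]+e),(p[1]-e,p[1]+e),(-.54,-.38)]))
print("flange now",fit({"side":im},"square",.042,.032,[(.648,.662),(.112,.125),(-.54,-.38)]))
o=overlay(im,"side",[("square",(.6563,.118,np.radians(-26.7)),(.042,),(255,0,0)),("square",(p[0],p[1],np.radians(-26.7)),(b,),(0,0,255))],(348,172),25,12)
cv2.imwrite("pics/o6.png",o)
E
python3 go.py .6554 .1193 .0443 -26.7
```

```text
cover (array([ 0.65915318,  0.11019626, -0.38000055]), np.float32(-17.05333))
cover (array([ 0.65752825,  0.10691671, -0.38000025]), np.float64(-17.149465560913086))
flange now (array([ 0.65647727,  0.1202097 , -0.41530377]), np.float32(-17.750679))
pos [0.6569 0.1158 0.0642] yaw -26.7 w 0.486 F [-0.1 -0.   0.8] t 9.88
frac [-0.0059 -0.0048  0.0397] roll -0.0
```

Call:
{"name": "servo_tool", "arguments": {
  "targets": [
    {"hand": 1, "x": -0.006, "y": -0.005, "z": 0.015, "roll": 0},
    {"hand": 1, "x": -0.006, "y": -0.005, "z": 0.025, "roll": 0},
    {"hand": 1, "x": -0.006, "y": -0.005, "z": 0.032, "roll": 0},
    {"hand": 1, "x": -0.006, "y": -0.005, "z": 0.036, "roll": 0},
    {"hand": 1, "x": -0.006, "y": -0.005, "z": 0.039, "roll": 0},
    {"hand": 1, "x": -0.006, "y": -0.005, "z": 0.039, "roll": 0},
    {"hand": 1, "x": -0.006, "y": -0.005, "z": 0.039, "roll": 0}
  ]
}}

```text
time: 10.47
tool_pos: [0.6544, 0.1196, 0.0443]
tcp_rot: [3.057, -0.725, 0.0]
wrist_force: [-2.3, -0.5, 5.6]
width: 0.48
grip_force: 26.4
```

```bash
python3 go.py .6552 .119 .0443 -26.7
```

```text
pos [0.6544 0.1196 0.0443] yaw -26.67 w 0.48 F [-2.3 -0.5  5.6] t 10.47
frac [0.0019 0.0004 0.    ] roll 0.0002
```

Call:
{"name": "servo_tool", "arguments": {
  "targets": [
    {"hand": 0.1, "x": 0, "y": 0, "z": 0, "roll": 0},
    {"hand": -0.2, "x": 0, "y": 0, "z": 0, "roll": 0},
    {"hand": -1, "x": 0, "y": 0, "z": 0, "roll": 0},
    {"hand": -1, "x": 0, "y": 0, "z": 0, "roll": 0},
    {"hand": -1, "x": 0, "y": 0, "z": 0, "roll": 0},
    {"hand": -1, "x": 0, "y": 0, "z": -0.05, "roll": 0},
    {"hand": -1, "x": 0, "y": 0, "z": -0.13, "roll": 0},
    {"hand": -1, "x": 0, "y": 0, "z": -0.2, "roll": 0},
    {"hand": -1, "x": 0.05, "y": 0.08, "z": -0.25, "roll": 0},
    {"hand": -1, "x": 0.1, "y": 0.16, "z": -0.3, "roll": 0}
  ]
}}

```text
time: 11.3
tool_pos: [0.6623, 0.0475, 0.1851]
tcp_rot: [-3.057, 0.718, -0.005]
wrist_force: [0.5, 0.3, -0.4]
width: 1.001
grip_force: 0.0
```

Call:
{"name": "servo_tool", "arguments": {
  "targets": [
    {"hand": -1, "x": 0.4, "y": 0.6, "z": -0.1, "roll": 0},
    {"hand": -1, "x": 0.4, "y": 0.6, "z": -0.1, "roll": 0},
    {"hand": -1, "x": 0.4, "y": 0.6, "z": -0.1, "roll": 0},
    {"hand": -1, "x": 0.4, "y": 0.6, "z": -0.1, "roll": 0},
    {"hand": -1, "x": 0.4, "y": 0.6, "z": -0.1, "roll": 0},
    {"hand": -1, "x": 0.4, "y": 0.6, "z": -0.1, "roll": 0},
    {"hand": -1, "x": 0.4, "y": 0.6, "z": -0.1, "roll": 0},
    {"hand": -1, "x": 0.4, "y": 0.6, "z": -0.1, "roll": 0},
    {"hand": -1, "x": 0.4, "y": 0.6, "z": -0.1, "roll": 0},
    {"hand": -1, "x": 0.4, "y": 0.6, "z": -0.1, "roll": 0}
  ]
}}

```text
time: 12.13
tool_pos: [0.7052, -0.319, 0.2328]
tcp_rot: [3.051, -0.732, 0.004]
wrist_force: [-1.2, 0.9, 0.2]
width: 0.997
grip_force: 0.0
```

```bash
python3 - <<'E'
from h import *
for n in('side','top'): save(n,f'pics/{n}7.png')
im={n:cv2.imread(f"pics/{n}7.png") for n in("top","side")}
print(bot.read_state()['tool_pos'],[proj(n,bot.read_state()['tool_pos']).round() for n in im])
im0={n:cv2.imread(f"pics/{n}0.png") for n in im}
for n in im:
  print("cover",n,fit({n:im[n]},"square",.042,.064,[(.64,.665),(.105,.13),(-.6,-.3)]))
  print("flange",n,fit({n:im0[n]},"square",.042,.032,[(.64,.665),(.105,.13),(-.6,-.3)]))
  print("flange now",n,fit({n:im[n]},"square",.032,.032,[(.64,.665),(.105,.13),(-.6,-.3)]))
for w in (dict(top=1,side=1),dict(top=1,side=0),dict(top=0,side=1)):
  print("round",fit(im,"round",.044,.022,[(.59,.613),(-.12,-.1),(0,.001)],w))
  print("oval",fit(im,"oval",0,.022,[(.59,.613),(-.12,-.1),(-.6,-.3)],w))
a=overlay(im["top"],"top",[],(269,162),15,13); b=overlay(im["side"],"side",[],(347,172),15,13)
c=overlay(im["top"],"top",[],(366,185),24,8.25); d=overlay(im["side"],"side",[],(341,250),30,8.25)
f=lambda i:cv2.convertScaleAbs(cv2.resize(i,(300,300)),alpha=1.3)
cv2.imwrite("pics/m7.png",np.vstack([np.hstack([f(a),f(b)]),np.hstack([f(c),f(d)])]))
E
```

```text
[ 0.70501063 -0.31317321  0.2318099 ] [array([[478., 107.]]), array([[444., 262.]])]
cover top (array([ 0.6447768 ,  0.11437175, -0.50066059]), np.float64(-17.618797302246094))
flange top (array([ 0.64822952,  0.11414301, -0.49386323]), np.float64(-18.37875747680664))
flange now top (array([ 0.66300404,  0.12347087, -0.47625853]), np.float32(-19.749079))
cover side (array([ 0.65622714,  0.11771731, -0.45632688]), np.float32(-18.899818))
flange side (array([ 0.6563284 ,  0.1180458 , -0.43839467]), np.float32(-20.169582))
flange now side (array([ 0.65517588,  0.11966573, -0.459178  ]), np.float32(-22.647705))
round (array([ 6.02370493e-01, -1.09685844e-01,  1.96878772e-06]), np.float64(-28.387250900268555))
oval (array([ 0.60358805, -0.11261259, -0.41147856]), np.float64(-32.534969329833984))
round (array([ 5.96215130e-01, -1.07657576e-01,  1.39331849e-06]), np.float64(-12.221799850463867))
oval (array([ 0.59845023, -0.11017869, -0.42068938]), np.float64(-14.166522979736328))
round (array([ 6.03161842e-01, -1.09907322e-01,  3.62982281e-07]), np.float32(-17.173027))
oval (array([ 0.60432354, -0.11271068, -0.40743944]), np.float64(-19.148983001708984))
```

View pics/m7.png

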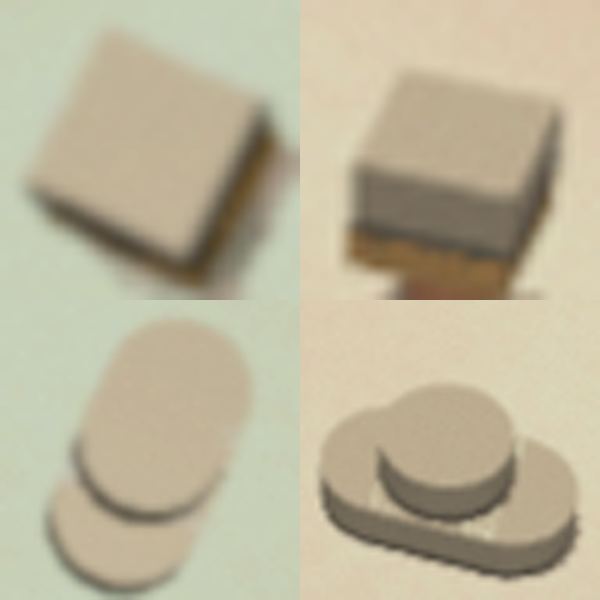

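The square cover is on and in line. In the side view its front-left corner, zoomed (357,232), sits about 10 zoomed px (1 px) right of the flange's corner at (346,232). It looks shifted along its front edge, so I measure that. Round and oval show clearly and unmoved.

```bash
python3 - <<'E'
from h import *
im=cv2.imread("pics/side7.png").astype(float)
g=im[...,0] # blue: low on brass and on wall
for v in range(173,185): 
    r=cv2.resize(g[v:v+1,325:365],None,fx=10,fy=1,interpolation=cv2.INTER_LINEAR)[0]
    bg=np.median(g[v,326:331]); row=g[v,330:342]
    d=np.diff(cv2.GaussianBlur(r[None],(0,0),5)[0]); l=np.argmin(d[:200]); rr=200+np.argmax(d[200:])
    print(v,325+(l+1)/10-.5+.05,325+(rr+1)/10-.45, row.round().astype(int))
def pr(x,y): 
    a=np.radians(-26.7); c=np.array([[-.021,-.021],[.021,-.021]])@np.array([[np.cos(a),np.sin(a)],[-np.sin(a),np.cos(a)]])+[x,y]
    for z in (.064,.042,.032): print(z,proj("side",np.c_[c,[z,z]]).round(2).tolist())
pr(.655,.119); pr(.655+.00179,.119-.0009)
E
```

```text
173 336.75 357.45 [138 137 139 139 139 139 134 109  93  97 104 108]
174 336.65000000000003 357.25 [139 138 139 138 137 137 127  95  75  76  82  88]
175 336.75 356.75 [137 139 140 137 139 138 127  95  70  72  71  70]
176 336.75 356.65000000000003 [137 139 140 140 140 139 128  95  71  70  71  71]
177 336.75 356.65000000000003 [139 138 141 139 138 139 129  93  70  71  71  72]
178 336.65000000000003 356.35 [139 138 138 138 140 139 128  92  69  71  71  72]
179 336.45 355.75 [137 137 137 138 138 138 114  70  55  57  61  65]
180 336.25 355.35 [136 138 137 138 139 139 103  54  45  45  48  51]
181 336.25 354.75 [137 139 138 139 139 139 103  56  48  46  46  48]
182 336.25 354.35 [139 137 137 138 138 138 102  55  48  49  47  47]
183 337.85 353.65000000000003 [138 137 137 138 138 137 115  96  74  52  50  49]
184 341.25 353.35 [140 138 137 137 136 138 133 130 121 115 101  82]
0.064 [[336.23, 173.16], [352.59, 176.74]]
0.042 [[336.02, 180.13], [352.11, 183.74]]
0.032 [[335.93, 183.22], [351.9, 186.85]]
0.064 [[337.0, 173.33], [353.38, 176.92]]
0.042 [[336.78, 180.3], [352.89, 183.92]]
0.032 [[336.68, 183.39], [352.67, 187.02]]
```

The corner offset is only about 0.3 px, roughly 0.8 mm, so the square is fine. Next is the large round cover at (0.6024,-0.1097).

Call:
{"name": "servo_tool", "arguments": {
  "targets": [
    {"hand": -1, "x": -0.366, "y": -0.271, "z": 0.2, "roll": 0},
    {"hand": -1, "x": -0.366, "y": -0.271, "z": 0.2, "roll": 0},
    {"hand": -1, "x": -0.366, "y": -0.271, "z": 0.2, "roll": 0},
    {"hand": -1, "x": -0.366, "y": -0.271, "z": 0.2, "roll": 0},
    {"hand": -1, "x": -0.366, "y": -0.271, "z": 0.264, "roll": 0},
    {"hand": -1, "x": -0.366, "y": -0.271, "z": 0.264, "roll": 0},
    {"hand": -1, "x": -0.366, "y": -0.271, "z": 0.264, "roll": 0},
    {"hand": -1, "x": -0.366, "y": -0.271, "z": 0.264, "roll": 0},
    {"hand": -1, "x": -0.366, "y": -0.271, "z": 0.264, "roll": 0},
    {"hand": -1, "x": -0.366, "y": -0.271, "z": 0.264, "roll": 0}
  ]
}}

```text
time: 13.07
tool_pos: [0.6045, -0.1087, 0.1021]
tcp_rot: [3.057, -0.723, 0.006]
wrist_force: [0.6, 0.1, 0.4]
width: 1.002
grip_force: 0.0
```

```bash
python3 go.py .6024 -.1097 .021 -26.7
```

```text
pos [ 0.6045 -0.1087  0.1021] yaw -26.63 w 1.002 F [0.6 0.1 0.4] t 13.07
frac [-0.0035  0.0037  0.1622] roll 0.0004
```

Call:
{"name": "servo_tool", "arguments": {
  "targets": [
    {"hand": -1, "x": -0.003, "y": 0.003, "z": 0.04, "roll": 0},
    {"hand": -1, "x": -0.003, "y": 0.003, "z": 0.1, "roll": 0},
    {"hand": -1, "x": -0.003, "y": 0.003, "z": 0.14, "roll": 0},
    {"hand": -1, "x": -0.003, "y": 0.003, "z": 0.162, "roll": 0},
    {"hand": -1, "x": -0.003, "y": 0.003, "z": 0.162, "roll": 0},
    {"hand": -1, "x": -0.003, "y": 0.003, "z": 0.162, "roll": 0},
    {"hand": -0.6, "x": -0.003, "y": 0.003, "z": 0.162, "roll": 0},
    {"hand": -0.4, "x": -0.003, "y": 0.003, "z": 0.162, "roll": 0},
    {"hand": -0.2, "x": -0.003, "y": 0.003, "z": 0.162, "roll": 0}
  ]
}}

```text
time: 13.82
tool_pos: [0.6023, -0.1095, 0.0215]
tcp_rot: [-3.057, 0.725, -0.006]
wrist_force: [-0.4, 0.7, 1.2]
width: 0.644
grip_force: 26.4
```

Call:
{"name": "servo_tool", "arguments": {
  "targets": [
    {"hand": 0, "x": 0, "y": 0, "z": 0, "roll": 0},
    {"hand": 1, "x": 0, "y": 0, "z": 0, "roll": 0},
    {"hand": 1, "x": 0, "y": 0, "z": 0, "roll": 0},
    {"hand": 1, "x": 0, "y": 0, "z": 0, "roll": 0}
  ]
}}

```text
time: 14.15
tool_pos: [0.6024, -0.1094, 0.0215]
tcp_rot: [3.057, -0.724, 0.006]
wrist_force: [0.1, -1.1, 6.6]
width: 0.645
grip_force: 26.8
```

```bash
python3 go.py .439 -.2562 .1
```

```text
pos [ 0.6024 -0.1094  0.0215] yaw -26.66 w 0.645 F [ 0.1 -1.1  6.6] t 14.15
frac [-0.1597  0.4088 -0.1579] roll
```

Call:
{"name": "servo_tool", "arguments": {
  "targets": [
    {"hand": 1, "x": 0, "y": 0, "z": -0.03, "roll": 0},
    {"hand": 1, "x": 0, "y": 0, "z": -0.09, "roll": 0},
    {"hand": 1, "x": 0, "y": 0, "z": -0.15, "roll": 0},
    {"hand": 1, "x": -0.03, "y": 0.08, "z": -0.17, "roll": 0},
    {"hand": 1, "x": -0.06, "y": 0.155, "z": -0.17, "roll": 0},
    {"hand": 1, "x": -0.09, "y": 0.23, "z": -0.17, "roll": 0},
    {"hand": 1, "x": -0.12, "y": 0.307, "z": -0.16, "roll": 0},
    {"hand": 1, "x": -0.16, "y": 0.409, "z": -0.15, "roll": 0},
    {"hand": 1, "x": -0.16, "y": 0.409, "z": -0.12, "roll": 0},
    {"hand": 1, "x": -0.16, "y": 0.409, "z": -0.09, "roll": 0}
  ]
}}

```text
time: 14.98
tool_pos: [0.4351, -0.258, 0.0648]
tcp_rot: [3.054, -0.73, 0.002]
wrist_force: [0.4, 0.0, -0.4]
width: 0.647
grip_force: 26.9
```

Call:
{"name": "servo_tool", "arguments": {
  "targets": [
    {"hand": 1, "x": 0, "y": 0, "z": 0, "roll": 0},
    {"hand": 1, "x": 0, "y": 0, "z": 0, "roll": 0},
    {"hand": 1, "x": 0, "y": 0, "z": 0, "roll": 0}
  ]
}}

```text
time: 15.23
tool_pos: [0.438, -0.2557, 0.0651]
tcp_rot: [3.057, -0.724, 0.001]
wrist_force: [0.8, 0.0, -0.3]
width: 0.646
grip_force: 26.9
```

```bash
python3 go.py .439 -.2562 .0415; python3 - <<'E'
from h import *
save('side','pics/side8.png'); im=cv2.imread('pics/side8.png'); p=bot.read_state()['tool_pos']; b=p[2]+.0005
im0=cv2.imread('pics/side0.png')
# flange extents by saturation in the original, cover left/right extents by contrast now
q=proj("side",outline("round",p[0],p[1],0,b)); print("pred cover bottom",q.min(0).round(1),q.max(0).round(1))
q=proj("side",outline("round",p[0],p[1],0,b+.022)); print("pred cover top",q.min(0).round(1),q.max(0).round(1))
q=proj("side",outline("round",.439,-.2562,0,.042)); print("pred flange",q.min(0).round(1),q.max(0).round(1))
h=cv2.cvtColor(im0,cv2.COLOR_BGR2HSV)[...,1]
for v in (312,316,320): print(v,[int(x) for x in h[v,238:250]],[int(x) for x in h[v,270:282]])
print(fit({"side":im0},"round",.042,.032,[(.43,.448),(-.266,-.248),(0,.001)])[0])
print(fit({"side":im},"round",b,b+.022,[(p[0]-.009,p[0]+.009),(p[1]-.009,p[1]+.009),(0,.001)])[0])
cv2.imwrite("pics/o8.png",overlay(im,"side",[],(260,310),30,10))
E
```

```text
pos [ 0.438  -0.2557  0.0651] yaw -26.64 w 0.646 F [ 0.8  0.  -0.3] t 15.23
frac [ 0.0021 -0.0001  0.0471] roll 
pred cover bottom [240.1 297.3] [273.5 327. ]
pred cover top [238.1 289.9] [272.3 319.8]
pred flange [242.4 305.1] [275.  334.6]
312 [55, 56, 56, 58, 58, 57, 56, 59, 76, 126, 168, 170] [175, 171, 169, 157, 110, 69, 56, 58, 54, 53, 53, 55]
316 [53, 55, 53, 56, 55, 55, 88, 140, 148, 122, 113, 141] [170, 173, 177, 172, 171, 134, 74, 53, 54, 55, 55, 54]
320 [50, 53, 53, 53, 55, 100, 159, 172, 170, 162, 169, 171] [133, 87, 89, 138, 165, 163, 70, 55, 55, 55, 53, 55]
[ 0.44011248 -0.25636408  0.00099985]
[ 4.40496325e-01 -2.56030909e-01  3.69098911e-06]
```

Image fits of the held cover and flange agree within 0.5 mm. Lowering and releasing.

Call:
{"name": "servo_tool", "arguments": {
  "targets": [
    {"hand": 1, "x": 0.001, "y": 0, "z": 0.015, "roll": 0},
    {"hand": 1, "x": 0.001, "y": 0, "z": 0.03, "roll": 0},
    {"hand": 1, "x": 0.001, "y": 0, "z": 0.038, "roll": 0},
    {"hand": 1, "x": 0.001, "y": 0, "z": 0.042, "roll": 0},
    {"hand": 1, "x": 0.001, "y": 0, "z": 0.046, "roll": 0},
    {"hand": 1, "x": 0.001, "y": 0, "z": 0.047, "roll": 0},
    {"hand": 1, "x": 0.001, "y": 0, "z": 0.047, "roll": 0}
  ]
}}

```text
time: 15.87
tool_pos: [0.4379, -0.2558, 0.0414]
tcp_rot: [-3.057, 0.724, 0.001]
wrist_force: [-1.7, 1.3, 4.1]
width: 0.642
grip_force: 27.4
```

```bash
python3 go.py .439 -.2562 .0415
```

```text
pos [ 0.4379 -0.2558  0.0414] yaw -26.66 w 0.642 F [-1.7  1.3  4.1] t 15.87
frac [ 0.0024 -0.0003 -0.0001] roll
```

Call:
{"name": "servo_tool", "arguments": {
  "targets": [
    {"hand": -0.4, "x": 0, "y": 0, "z": 0, "roll": 0},
    {"hand": -1, "x": 0, "y": 0, "z": 0, "roll": 0},
    {"hand": -1, "x": 0, "y": 0, "z": 0, "roll": 0},
    {"hand": -1, "x": 0, "y": 0, "z": 0, "roll": 0},
    {"hand": -1, "x": 0, "y": 0, "z": -0.06, "roll": 0},
    {"hand": -1, "x": 0, "y": 0, "z": -0.14, "roll": 0},
    {"hand": -1, "x": 0.05, "y": -0.01, "z": -0.2, "roll": 0},
    {"hand": -1, "x": 0.12, "y": -0.03, "z": -0.27, "roll": 0},
    {"hand": -1, "x": 0.2, "y": -0.05, "z": -0.32, "roll": 0}
  ]
}}

```text
time: 16.62
tool_pos: [0.5267, -0.2763, 0.1955]
tcp_rot: [3.056, -0.726, 0.003]
wrist_force: [0.2, -0.6, 0.1]
width: 1.004
grip_force: 0.0
```

Call:
{"name": "servo_tool", "arguments": {
  "targets": [
    {"hand": -1, "x": 0.32, "y": -0.09, "z": -0.06, "roll": 0},
    {"hand": -1, "x": 0.32, "y": -0.09, "z": -0.06, "roll": 0},
    {"hand": -1, "x": 0.32, "y": -0.09, "z": -0.06, "roll": 0},
    {"hand": -1, "x": 0.32, "y": -0.09, "z": -0.06, "roll": 0},
    {"hand": -1, "x": 0.32, "y": -0.09, "z": -0.06, "roll": 0},
    {"hand": -1, "x": 0.32, "y": -0.09, "z": -0.06, "roll": 0},
    {"hand": -1, "x": 0.32, "y": -0.09, "z": -0.06, "roll": 0}
  ]
}}

```text
time: 17.2
tool_pos: [0.6884, -0.3071, 0.2212]
tcp_rot: [-3.057, 0.724, 0.004]
wrist_force: [-1.2, 0.6, -0.1]
width: 1.004
grip_force: 0.0
```

```bash
python3 - <<'E'
from h import *
for n in('side','top'): save(n,f'pics/{n}9.png')
im={n:cv2.imread(f"pics/{n}9.png") for n in("top","side")}; im0={n:cv2.imread(f"pics/{n}0.png") for n in im}
print("round cover",fit({"side":im["side"]},"round",.042,.064,[(.43,.448),(-.266,-.248),(0,.001)])[0])
print("flange",fit({"side":im0["side"]},"round",.042,.032,[(.43,.448),(-.266,-.248),(0,.001)])[0])
print("flange z32 now/then",[fit({"side":i["side"]},"round",.032,.032,[(.43,.448),(-.266,-.248),(0,.001)])[0].round(4) for i in (im,im0)])
for w in (dict(top=1,side=1),dict(top=1,side=0),dict(top=0,side=1)):
  print("oval",fit(im,"oval",0,.022,[(.59,.613),(-.125,-.1),(-.6,-.3)],w))
for v in range(300,345,3):
  r=cv2.GaussianBlur(im["side"][v:v+1,230:292,0].astype(float),(0,0),.8)[0]; d=np.diff(r); print(v,230.5+np.argmin(d[:30]),230.5+30+np.argmax(d[30:]),end="; ")
E
python3 go.py .6036 -.1125 .1 -24
```

```text
round cover [ 0.43922194 -0.25654888  0.00099682]
flange [ 0.44011248 -0.25636408  0.00099985]
flange z32 now/then [array([ 0.4399, -0.2607,  0.001 ]), array([ 0.4388, -0.2505,  0.    ])]
oval (array([ 0.60356605, -0.11208799, -0.45197201]), np.float64(-32.503665924072266))
oval (array([ 0.59859686, -0.11002259, -0.41535768]), np.float64(-14.009918212890625))
oval (array([ 0.60451381, -0.11265982, -0.41476718]), np.float64(-19.11992645263672))
300 249.5 267.5; 303 245.5 270.5; 306 247.5 272.5; 309 257.5 273.5; 312 257.5 274.5; 315 254.5 275.5; 318 244.5 275.5; 321 239.5 275.5; 324 242.5 275.5; 327 243.5 274.5; 330 245.5 272.5; 333 247.5 270.5; 336 248.5 269.5; 339 248.5 278.5; 342 250.5 277.5; pos [ 0.6875 -0.3071  0.2221] yaw -26.69 w 1.0 F [ 0.2 -0.7  0.3] t 17.3
frac [-0.3244 -0.2725  0.2447] roll -0.0149
```

The round cover is within 1 mm. The oval is at (0.6036,-0.1122) with yaw about -25°. Going to it.

Call:
{"name": "servo_tool", "arguments": {
  "targets": [
    {"hand": -1, "x": -0.324, "y": -0.273, "z": 0.18, "roll": -0.01},
    {"hand": -1, "x": -0.324, "y": -0.273, "z": 0.18, "roll": -0.01},
    {"hand": -1, "x": -0.324, "y": -0.273, "z": 0.18, "roll": -0.01},
    {"hand": -1, "x": -0.324, "y": -0.273, "z": 0.18, "roll": -0.01},
    {"hand": -1, "x": -0.324, "y": -0.273, "z": 0.24, "roll": -0.01},
    {"hand": -1, "x": -0.324, "y": -0.273, "z": 0.3, "roll": -0.01},
    {"hand": -1, "x": -0.324, "y": -0.273, "z": 0.3, "roll": -0.01},
    {"hand": -1, "x": -0.324, "y": -0.273, "z": 0.3, "roll": -0.01},
    {"hand": -1, "x": -0.324, "y": -0.273, "z": 0.3, "roll": -0.01}
  ]
}}

```text
time: 18.05
tool_pos: [0.6033, -0.1123, 0.0721]
tcp_rot: [3.068, -0.675, -0.004]
wrist_force: [1.1, -1.0, 0.1]
width: 0.997
grip_force: 0.0
```

```bash
python3 go.py .6036 -.1122 .002 -24.8
```

```text
pos [ 0.6033 -0.1123  0.0721] yaw -24.83 w 0.997 F [ 1.1 -1.   0.1] t 18.05
frac [ 0.0007 -0.0005  0.1402] roll -0.0002
```

Call:
{"name": "servo_tool", "arguments": {
  "targets": [
    {"hand": -1, "x": 0, "y": 0, "z": 0.05, "roll": 0},
    {"hand": -1, "x": 0, "y": 0, "z": 0.1, "roll": 0},
    {"hand": -1, "x": 0, "y": 0, "z": 0.13, "roll": 0},
    {"hand": -1, "x": 0, "y": 0, "z": 0.14, "roll": 0},
    {"hand": -1, "x": 0, "y": 0, "z": 0.14, "roll": 0},
    {"hand": -1, "x": 0, "y": 0, "z": 0.14, "roll": 0},
    {"hand": -0.6, "x": 0, "y": 0, "z": 0.14, "roll": 0},
    {"hand": -0.4, "x": 0, "y": 0, "z": 0.14, "roll": 0},
    {"hand": -0.2, "x": 0, "y": 0, "z": 0.14, "roll": 0},
    {"hand": 0, "x": 0, "y": 0, "z": 0.14, "roll": 0}
  ],
  "grip_force": 40
}}

```text
time: 18.88
tool_pos: [0.6072, -0.1133, 0.0046]
tcp_rot: [3.068, -0.676, 0.005]
wrist_force: [-1.2, -0.9, 6.0]
width: 0.667
grip_force: 44.1
```

Call:
{"name": "servo_tool", "arguments": {
  "targets": [
    {"hand": 1, "x": 0, "y": 0, "z": 0, "roll": 0},
    {"hand": 1, "x": 0, "y": 0, "z": 0, "roll": 0},
    {"hand": 1, "x": 0, "y": 0, "z": 0, "roll": 0}
  ]
}}

```text
time: 19.13
tool_pos: [0.6073, -0.1132, 0.0046]
tcp_rot: [3.068, -0.676, 0.005]
wrist_force: [-0.3, -0.2, 6.6]
width: 0.663
grip_force: 44.1
```

```bash
python3 go.py .4261 .2728 .06 12.8
```

```text
pos [ 0.6073 -0.1132  0.0046] yaw -24.86 w 0.663 F [-0.3 -0.2  6.6] t 19.13
frac [-0.653  -0.5482 -0.1127] roll -0.2092
```

Call:
{"name": "servo_tool", "arguments": {
  "targets": [
    {"hand": 1, "x": 0, "y": 0, "z": -0.04, "roll": 0},
    {"hand": 1, "x": 0, "y": 0, "z": -0.1, "roll": 0},
    {"hand": 1, "x": 0, "y": 0, "z": -0.17, "roll": 0},
    {"hand": 1, "x": 0, "y": 0, "z": -0.24, "roll": 0},
    {"hand": 1, "x": -0.04, "y": -0.04, "z": -0.25, "roll": -0.03},
    {"hand": 1, "x": -0.1, "y": -0.08, "z": -0.25, "roll": -0.06},
    {"hand": 1, "x": -0.16, "y": -0.13, "z": -0.25, "roll": -0.09},
    {"hand": 1, "x": -0.22, "y": -0.18, "z": -0.25, "roll": -0.12},
    {"hand": 1, "x": -0.28, "y": -0.23, "z": -0.25, "roll": -0.15},
    {"hand": 1, "x": -0.33, "y": -0.28, "z": -0.25, "roll": -0.18}
  ]
}}

```text
time: 19.97
tool_pos: [0.5128, 0.0852, 0.1276]
tcp_rot: [-3.134, -0.213, 0.001]
wrist_force: [-0.5, 0.5, -1.6]
width: 0.665
grip_force: 43.3
```

```bash
python3 go.py .4298 .2736 .1 12.8
```

```text
pos [0.5128 0.0852 0.1276] yaw 7.79 w 0.665 F [-0.5  0.5 -1.6] t 19.97
frac [-0.1134 -0.3959  0.0553] roll -0.0279
```

Call:
{"name": "servo_tool", "arguments": {
  "targets": [
    {"hand": 1, "x": -0.025, "y": -0.07, "z": 0.0, "roll": -0.028},
    {"hand": 1, "x": -0.045, "y": -0.14, "z": 0.02, "roll": -0.028},
    {"hand": 1, "x": -0.065, "y": -0.21, "z": 0.04, "roll": -0.028},
    {"hand": 1, "x": -0.085, "y": -0.28, "z": 0.055, "roll": -0.028},
    {"hand": 1, "x": -0.1, "y": -0.35, "z": 0.08, "roll": -0.028},
    {"hand": 1, "x": -0.113, "y": -0.396, "z": 0.1, "roll": -0.028},
    {"hand": 1, "x": -0.113, "y": -0.396, "z": 0.12, "roll": -0.028},
    {"hand": 1, "x": -0.113, "y": -0.396, "z": 0.14, "roll": -0.028},
    {"hand": 1, "x": -0.113, "y": -0.396, "z": 0.14, "roll": -0.028},
    {"hand": 1, "x": -0.113, "y": -0.396, "z": 0.14, "roll": -0.028}
  ]
}}

```text
time: 20.8
tool_pos: [0.4324, 0.2713, 0.0568]
tcp_rot: [3.122, 0.343, -0.003]
wrist_force: [0.1, 0.0, -1.6]
width: 0.668
grip_force: 43.3
```

```bash
python3 go.py .4298 .2736 .0406 12.8; python3 - <<'E'
from h import *
save('side','pics/side10.png'); im=cv2.imread('pics/side10.png'); p=bot.read_state()['tool_pos']; b=p[2]-.0046
c=p[:2]-.0038*np.array([.975,.222]); e=.009
print("expect",c,"fit",fit({"side":im},"oval",b,b+.022,[(c[0]-e,c[0]+e),(c[1]-e,c[1]+e),(.1,.35)]))
im0=cv2.imread('pics/side0.png'); print("flange",fit({"side":im0},"oval",.036,.026,[(.418,.436),(.264,.282),(.1,.35)]))
o=overlay(im,"side",[("oval",(.427,.2727,.223),(.036,),(255,0,0)),("oval",(c[0]+.0012,c[1],.223),(b,b+.022),(0,0,255))],(258,150),28,10)
cv2.imwrite("pics/o10.png",o)
E
```

```text
pos [0.4324 0.2713 0.0568] yaw 12.52 w 0.668 F [ 0.1  0.  -1.6] t 20.8
frac [-0.0041 -0.0056  0.0324] roll -0.0015
expect [0.42948293 0.2707108 ] fit (array([0.43014998, 0.26732872, 0.24754293]), np.float64(-19.011463165283203))
flange (array([0.42704615, 0.27230215, 0.19401728]), np.float64(-18.05915069580078))
```

Call:
{"name": "servo_tool", "arguments": {
  "targets": [
    {"hand": 1, "x": -0.0045, "y": -0.0057, "z": 0.0, "roll": -0.0015},
    {"hand": 1, "x": -0.0045, "y": -0.0057, "z": 0.015, "roll": -0.0015},
    {"hand": 1, "x": -0.0045, "y": -0.0057, "z": 0.022, "roll": -0.0015},
    {"hand": 1, "x": -0.0045, "y": -0.0057, "z": 0.027, "roll": -0.0015},
    {"hand": 1, "x": -0.0045, "y": -0.0057, "z": 0.03, "roll": -0.0015},
    {"hand": 1, "x": -0.0045, "y": -0.0057, "z": 0.032, "roll": -0.0015},
    {"hand": 1, "x": -0.0045, "y": -0.0057, "z": 0.032, "roll": -0.0015},
    {"hand": 1, "x": -0.0045, "y": -0.0057, "z": 0.032, "roll": -0.0015}
  ]
}}

```text
time: 21.52
tool_pos: [0.43, 0.2749, 0.0415]
tcp_rot: [3.122, 0.351, -0.0]
wrist_force: [-0.4, 0.1, -0.7]
width: 0.664
grip_force: 43.3
```

```bash
python3 go.py .4298 .2736 .0406 12.8
```

```text
pos [0.43   0.2749 0.0415] yaw 12.84 w 0.664 F [-0.4  0.1 -0.7] t 21.52
frac [-0.001   0.0024  0.0019] roll 0.0002
```

Call:
{"name": "servo_tool", "arguments": {
  "targets": [
    {"hand": 1, "x": -0.001, "y": 0.002, "z": 0.001, "roll": 0},
    {"hand": 1, "x": -0.001, "y": 0.002, "z": 0.002, "roll": 0},
    {"hand": 1, "x": -0.001, "y": 0.002, "z": 0.003, "roll": 0},
    {"hand": 1, "x": -0.001, "y": 0.002, "z": 0.003, "roll": 0}
  ]
}}

```text
time: 21.85
tool_pos: [0.4298, 0.2738, 0.0406]
tcp_rot: [3.122, 0.351, 0.0]
wrist_force: [-1.4, -1.6, 3.7]
width: 0.668
grip_force: 43.9
```

```bash
python3 go.py .4298 .2736 .0406 12.8
```

```text
pos [0.4298 0.2738 0.0406] yaw 12.85 w 0.668 F [-1.4 -1.6  3.7] t 21.85
frac [-0.0001  0.0003 -0.    ] roll 0.0003
```

Call:
{"name": "servo_tool", "arguments": {
  "targets": [
    {"hand": -0.5, "x": 0, "y": 0, "z": 0, "roll": 0},
    {"hand": -1, "x": 0, "y": 0, "z": 0, "roll": 0},
    {"hand": -1, "x": 0, "y": 0, "z": 0, "roll": 0},
    {"hand": -1, "x": 0, "y": 0, "z": 0, "roll": 0},
    {"hand": -1, "x": 0, "y": 0, "z": -0.06, "roll": 0},
    {"hand": -1, "x": 0, "y": 0, "z": -0.14, "roll": 0},
    {"hand": -1, "x": 0, "y": 0, "z": -0.22, "roll": 0},
    {"hand": -1, "x": 0.02, "y": 0.04, "z": -0.3, "roll": 0},
    {"hand": -1, "x": 0.05, "y": 0.1, "z": -0.36, "roll": 0}
  ]
}}

```text
time: 22.6
tool_pos: [0.462, 0.2361, 0.2185]
tcp_rot: [-3.119, -0.356, -0.005]
wrist_force: [0.8, 0.3, -0.1]
width: 1.004
grip_force: 0.0
```

Call:
{"name": "servo_tool", "arguments": {
  "targets": [
    {"hand": -1, "x": 0.15, "y": 0.7, "z": -0.06, "roll": 0},
    {"hand": -1, "x": 0.15, "y": 0.7, "z": -0.06, "roll": 0},
    {"hand": -1, "x": 0.15, "y": 0.7, "z": -0.06, "roll": 0},
    {"hand": -1, "x": 0.15, "y": 0.7, "z": -0.06, "roll": 0},
    {"hand": -1, "x": 0.15, "y": 0.7, "z": -0.06, "roll": 0},
    {"hand": -1, "x": 0.15, "y": 0.7, "z": -0.06, "roll": 0},
    {"hand": -1, "x": 0.15, "y": 0.7, "z": -0.06, "roll": 0},
    {"hand": -1, "x": 0.15, "y": 0.7, "z": -0.06, "roll": 0},
    {"hand": -1, "x": 0.15, "y": 0.7, "z": -0.06, "roll": 0},
    {"hand": -1, "x": 0.15, "y": 0.7, "z": -0.06, "roll": 0}
  ]
}}

```text
time: 23.43
tool_pos: [0.6148, -0.0951, 0.2453]
tcp_rot: [3.12, 0.344, 0.003]
wrist_force: [1.1, -0.5, -0.1]
width: 1.002
grip_force: 0.0
```

Call:
{"name": "servo_tool", "arguments": {
  "targets": [
    {"hand": -1, "x": 0.15, "y": 0.4, "z": 0, "roll": 0},
    {"hand": -1, "x": 0.15, "y": 0.4, "z": 0, "roll": 0},
    {"hand": -1, "x": 0.15, "y": 0.4, "z": 0, "roll": 0},
    {"hand": -1, "x": 0.15, "y": 0.4, "z": 0, "roll": 0},
    {"hand": -1, "x": 0.15, "y": 0.4, "z": 0, "roll": 0},
    {"hand": -1, "x": 0.15, "y": 0.4, "z": 0, "roll": 0},
    {"hand": -1, "x": 0.15, "y": 0.4, "z": 0, "roll": 0},
    {"hand": -1, "x": 0.15, "y": 0.4, "z": 0, "roll": 0}
  ]
}}

```text
time: 24.1
tool_pos: [0.7299, -0.2675, 0.2439]
tcp_rot: [-3.12, -0.351, 0.003]
wrist_force: [-0.6, 0.8, 0.0]
width: 1.001
grip_force: 0.0
```

```bash
python3 - <<'E'
from h import *
for n in('side','top'): save(n,f'pics/{n}11.png')
im={n:cv2.imread(f"pics/{n}11.png") for n in("top","side")}; im0={n:cv2.imread(f"pics/{n}0.png") for n in im}
B=[(.415,.438),(.262,.285),(.1,.35)]
for n in im: print(n,"cover",fit({n:im[n]},"oval",.036,.058,B)[0].round(4),"flange",fit({n:im0[n]},"oval",.036,.026,B)[0].round(4))
print("both",fit(im,"oval",.036,.058,B)[0].round(4),fit(im0,"oval",.036,.026,B)[0].round(4), bot.read_state()['tool_pos'])
f=lambda n,c,h:cv2.convertScaleAbs(cv2.resize(overlay(im[n],n,[],c,h,10),(266,266)),alpha=1.3)
r1=[f("top",(203,262),26),f("top",(269,162),15),f("top",(325,229),15)]
r2=[f("side",(258,150),26),f("side",(285,210),15),f("side",(260,318),26)]
cv2.imwrite("pics/m11.png",np.vstack([np.hstack(r1),np.hstack(r2)]))
E
```

```text
top cover [0.4239 0.2738 0.3001] flange [0.4238 0.2717 0.3314]
side cover [0.4274 0.269  0.1792] flange [0.427  0.2723 0.194 ]
both [0.4263 0.2699 0.1673] [0.4264 0.2736 0.1468] [ 0.72981213 -0.26642525  0.24514031]
```

View pics/m11.png

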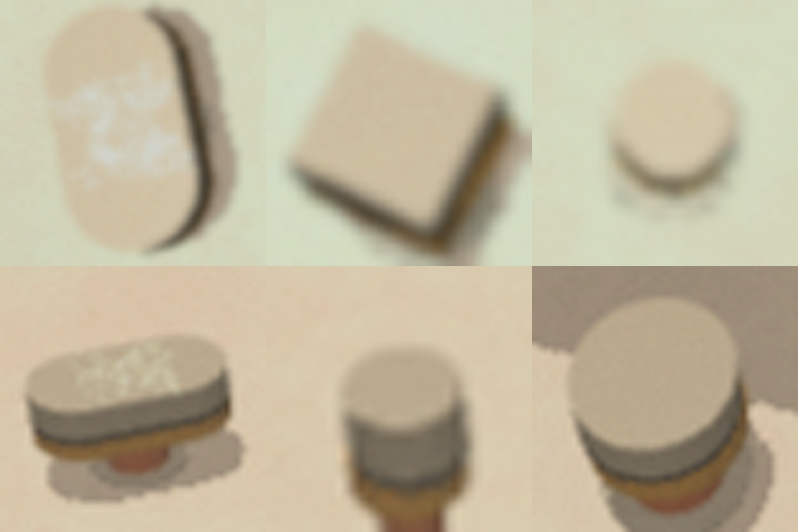

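All four covers are on, lying flat. In the top panel the oval shows no brass on its right side, and the side fit suggests its y may be 3 mm off, so I check edge profiles numerically.

```bash
python3 - <<'E'
from h import *
S=cv2.imread("pics/side11.png"); T=cv2.imread("pics/top11.png"); S0=cv2.imread("pics/side0.png"); T0=cv2.imread("pics/top0.png")
for nm,I in(("side now",S),("side then",S0)):
  for u in (250,258,266): print(nm,u,"rows from 135:",[tuple(int(x) for x in I[v,u,[2,0]]) for v in range(147,169)])
for v in (255,262): 
  print("top now",v,"cols from 186",[tuple(int(x) for x in T[v,u,[2,0]]) for u in list(range(186,194))+list(range(212,226))])
  print("top then",v,[tuple(int(x) for x in T0[v,u,[2,0]]) for u in list(range(186,194))+list(range(212,226))])
def pred(x,y,z,n,fixed):
  q=proj(n,outline("oval",x,y,.223,z)); q=cv2.convexHull(q.astype(np.float32))[:,0]
  k=0 if n=="side" else 1; q=np.vstack([q,q[:1]]); r=[]
  for a,b in zip(q[:-1],q[1:]):
    if (a[k]-fixed)*(b[k]-fixed)<0: r.append(float(a[1-k]+(b[1-k]-a[1-k])*(fixed-a[k])/(b[k]-a[k])))
  return np.round(sorted(r),2)
for z in (.058,.036,.026): print(z,[pred(.427,.273,z,"side",u) for u in(250,258,266)],[pred(.427,.273,z,"top",v) for v in(255,262)])
print(proj("side",[[.427,.273,.036],[.427,.276,.036]]),proj("top",[[.427,.273,.036],[.427,.276,.036]]))
E
```

```text
side now 250 rows from 135: [(145, 111), (145, 112), (144, 110), (142, 109), (131, 101), (105, 81), (90, 69), (89, 69), (90, 69), (91, 71), (76, 58), (69, 48), (88, 44), (95, 42), (100, 56), (107, 77), (103, 81), (110, 85), (122, 94), (123, 95), (122, 94), (121, 94)]
side now 258 rows from 135: [(145, 112), (143, 110), (143, 110), (116, 89), (92, 70), (89, 68), (90, 71), (90, 69), (80, 62), (64, 50), (85, 45), (100, 47), (99, 44), (97, 45), (97, 47), (97, 49), (97, 47), (100, 60), (103, 77), (102, 80), (116, 90), (124, 97)]
side now 266 rows from 135: [(152, 120), (137, 110), (105, 83), (89, 68), (90, 68), (89, 67), (90, 69), (74, 55), (73, 43), (91, 45), (96, 45), (98, 54), (105, 75), (105, 82), (106, 83), (106, 83), (100, 78), (106, 82), (118, 91), (123, 97), (152, 119), (166, 130)]
side then 250 rows from 135: [(146, 68), (145, 48), (144, 48), (144, 47), (145, 48), (144, 48), (144, 48), (143, 46), (144, 47), (145, 49), (143, 46), (126, 44), (100, 44), (87, 40), (92, 51), (96, 69), (93, 71), (99, 77), (109, 83), (111, 85), (109, 84), (111, 85)]
side then 258 rows from 135: [(145, 4
[... 1385 characters left out ...]
4, 50), (124, 31), (125, 28), (124, 31), (124, 29), (123, 27), (115, 26), (91, 29), (75, 50), (85, 68), (94, 75), (103, 83), (115, 98), (121, 107), (122, 108), (123, 109), (123, 110)]
0.058 [array([139.88, 151.57]), array([138.38, 150.01]), array([137.09, 148.45])] [array([186.19, 212.4 ]), array([187.52, 213.81])]
0.036 [array([146.64, 158.46]), array([145.11, 156.86]), array([143.69, 155.27])] [array([189.09, 214.71]), array([190.43, 216.12])]
0.026 [array([149.66, 161.51]), array([148.11, 159.92]), array([146.63, 158.31])] [array([190.37, 215.72]), array([191.71, 217.14])]
[[257.30142582 150.99761946]
 [257.31931983 150.40055516]] [[202.85637788 259.88271813]
 [201.56196831 259.90431924]]
```

The oval's edges agree with the flange within about 1 mm in both views: cover y≈0.273 against flange y≈0.273. Handing in.

```bash
python3 -c "
from workcell import ticket; print(ticket.finish_job())"
```

```text
the job is handed in; nothing more can be done
None
```

I handed the job in at about 24 s: all four covers lie flat, rubber side down, within about 1 mm of their flange centres by the camera checks (the small one could be up to 2 mm off), with the square and oval in line. I did not go near the gauge or the ball valve.

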